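# Unpack reagent bottles and line them up by height

## Task

Unpack the four amber bottles from the divided carton and stand them upright in a row, one in the middle of each rubber pad, in order of height: the tallest on the end pad in front of the teal and grey burette, the shortest at the other end. They are glass: keep them upright, set them down gently rather than letting them drop, and leave the burette where it is.

Things in the scene. Friction and masses are not known exactly. Their poses are not given: they have to be found in the camera images.
- bottle_a: Shortest of the four amber glass bottles: 85 mm tall in all, body 44 mm across, blank white label, round black screw cap 28 mm across and 22 mm tall (the top 22 mm of the bottle). Loose, 0.07 to 0.42 kg. It starts upright in one cell of the carton, on its floor; any bottle may be in any cell. Origin at the centre of its underside, z up along the bottle.
- bottle_b: Second shortest of the four amber glass bottles: 110 mm tall in all, body 50 mm across, blank white label, round black screw cap 30 mm across and 22 mm tall (the top 22 mm of the bottle). Loose, 0.07 to 0.42 kg. It starts upright in one cell of the carton, on its floor; any bottle may be in any cell. Origin at the centre of its underside, z up along the bottle.
- bottle_c: Second tallest of the four amber glass bottles: 135 mm tall in all, body 56 mm across, blank white label, round black screw cap 33 mm across and 22 mm tall (the top 22 mm of the bottle). Loose, 0.07 to 0.42 kg. It starts upright in one cell of the carton, on its floor; any bottle may be in any cell. Origin at the centre of its underside, z up along the bottle.
- bottle_d: Tallest of the four amber glass bottles: 160 mm tall in all, body 62 mm across, blank white label, round black screw cap 36 mm across and 22 mm tall (the top 22 mm of the bottle). Loose, 0.07 to 0.42 kg. It starts upright in one cell of the carton, on its floor; any bottle may be in any cell. Origin at the centre of its underside, z up along the bottle.
- pad1: Round dark rubber pad with a grey disc on top, 72 mm across, 4 mm thick, fixed on the white mat; one end of the row (the right-hand end seen from the robot). The four pads are alike and about 85 mm apart in a row. Origin at the centre of its underside, on the bench; y points along the row towards pad4, x across the row away from the robot.
- pad2: Round dark rubber pad with a grey disc on top, 72 mm across, 4 mm thick, fixed on the white mat; number 2 along the row from pad1. The four pads are alike and about 85 mm apart in a row. Origin at the centre of its underside, on the bench; y points along the row towards pad4, x across the row away from the robot.
- pad3: Round dark rubber pad with a grey disc on top, 72 mm across, 4 mm thick, fixed on the white mat; number 3 along the row from pad1. The four pads are alike and about 85 mm apart in a row. Origin at the centre of its underside, on the bench; y points along the row towards pad4, x across the row away from the robot.
- pad4: Round dark rubber pad with a grey disc on top, 72 mm across, 4 mm thick, fixed on the white mat; the other end of the row (the left-hand end seen from the robot). The four pads are alike and about 85 mm apart in a row. Origin at the centre of its underside, on the bench; y points along the row towards pad4, x across the row away from the robot.
- carton: Open cardboard carton, fixed, 188 by 188 mm and 95 mm high, walls and the two crossing dividers 4 mm thick and full height, making four cells 88 mm square, floor 4 mm thick. Cell centres at x, y = +-46 mm; a bottle stands up to 6 mm off its cell's centre. Origin at the centre of its underside; x and y along its walls.
- burette: Motor burette: black round foot 84 mm across, teal cylinder, grey square head 78 mm wide; 140 mm tall, loose, 1.2 kg. It stands on the bench about 150 mm back from the row, behind one end of it (pad1's or pad4's; a low white magnetic stirrer with a steel plate, 100 mm square and 53 mm tall, stands behind the other end). Origin at the centre of its underside.
Mind the look-alikes: they are no part of the job. What is shaped like the bottle_b but red is not meant. What is shaped like the bottle_a but purple is not meant.

How it is judged:
By the outcome, as a careful person would: the job done as asked, in the order asked, and still so for the second after the job is handed in, with the robot touching nothing.
It also fails if it takes over 96 s, if anything falls off the work surface, if the arm or the gripper's body presses on something with over 40 N, if the wrist force passes 120 N, or if a joint passes its speed limit or range.

## Robot

A 6-joint arm with a two-finger parallel gripper is mounted at the origin on the work surface. World frame = base frame: x ahead of the robot, y to its left, z up, the work surface at z = 0. Lengths are in m, angles in degrees, forces in N, time in s.
With the tool pointing down it reaches from about 0.225 to 0.875 m from the base axis. Payload 3.4 kg.
Tool frame: the origin (TCP) lies on the front face of the gripper's body, between the roots of the fingers; the fingertips stand 73 mm ahead of it and the grasp point (between the pads) lies 54 mm ahead of it; x points along the fingers, z is the direction in which the jaws open and shut, and the axes are right-handed (so a half turn about x gives the same grasp; the last joint's range is limited). The gripper opens to 85 mm and grips with 20 to 120 N. Pads are 22 mm wide; open, the fingers measure 114 mm over their backs; the gripper's body (76 mm by 85 mm) begins 54 mm behind the grasp point. The pads swing forward as they close: fully open they stand 13 mm farther back than shut.
Start: joints at [68.812, 15.808, 86.224, -0, 77.962, -6.933], TCP at [0.142, 0.557, 0.304] pointing down, gripper open.
Joint ranges: [-165.64, 165.64], [-43.16, 119.46], [12.63, 154.43], [-67.54, 247.53], [6.08, 155.33], [-154.97, 154.97]. Speed limits (degrees/s): [147.25, 147.25, 180, 180, 180, 180].

## Interface

Orientations are given as a 3x3 rotation matrix whose columns are the frame's x, y, z axes.
In Python, from cell import state, read_camera, workorder gives the robot as it stands.
- The arm moves only by the tool carry_out, never from a script. Its argument "deltas" is a list that holds one entry, the list of rows, each a list of 5 numbers: the shift along the tool's x, y, z each as a share of 0.15 m, from -1 to 1, then the turn about the tool's x as a share of 120 degrees, from -1 to 1, then the opening, from 0 (shut) to 1 (fully open). In form: [[[tx, ty, tz, twist, claw], ...]]. A call has 1 to 12 rows; each row shifts and turns the commanded pose from where the row before left it, along the tool's axes as they then stand; what a row does not reach is not made up. A row lasts 1/10 s, in which the tool goes at most 50 mm and 8.59 degrees, less where a joint would pass 70% of its speed; a pose out of reach is approached as far as the arm can. A call with a number of a shift or a turn outside -1 to 1 is refused whole. A call with a gripper value outside its range is refused whole. The fingers move at their own pace and stop on an object; the grip force is fixed at half the most. Time passes only in rows, so rows that do not move let the fingers close. It gives the time, the measured TCP pose, the force and the opening at its end, in the units of the state.
- state(): the state, without advancing time (a new reading comes with each control period).
- read_camera(name): name is "side" or "top"; returns a dict with "img" (420x560x3 uint8, red, green, blue), "vertical_fov" (degrees; the focal length in pixels is half the picture's height over the tangent of half this angle, whatever the lens; pixels are square), "cx", "cy" (the principal point, pixels), "rvec" (rotation vector, rad) and "tvec" (3), from world to camera coordinates, as OpenCV has them. Camera axes: x right, y down, z forward; pixel columns grow to the right and rows downward; lengths in m; the calibration is good to about 2 mm. A picture is of the moment at which its call begins. There is no depth.
- workorder.close_job(): hands the job in, once; it reports no verdict.
The state is a dict: "time_s": time; "qpos": joint angles; "qvel": joint speeds; "tau": joint torques, N m; "tool_pos": TCP position; "orientation": TCP orientation; "ft_force": force on the tool from outside, world axes, zero at the start; "ft_torque": the same for the moment, N m; "opening": finger opening in m.
Only numpy, scipy, OpenCV 4.12 (cv2) and the standard library are available. Lean on these libraries where they do the work, as an engineer would, in place of code of your own. Each camera call takes 0.05 s, during which the arm holds its last target.

## Working session

There is one attempt and no reset: what is moved stays moved. The work goes in short steps, Python scripts to look and compute and a tool call to move; the robot and the scene stay as the last step left them, time stands still between calls to the robot, and variables do not carry over. Pictures are saved under pics/ and viewed, and the job is handed in when it is done.

Besides the shell and the picture viewer there is one more tool, called as name([rows], argument=value, ...), one row to a line, values as JSON. carry_out: Moves the arm, as the interface text tells. Shift numbers are shares of 0.15 m and turn numbers shares of 120 degrees, none past 1 either way. Its arguments: {"type":"object","properties":{"deltas":{"type":"array","items":{"type":"array","items":{"type":"array","items":{"type":"number","minimum":-1,"maximum":1}}}}},"required":["deltas"]}

```bash
ls; mkdir -p pics; python3 - <<'E'
from cell import state, read_camera
import cv2,numpy as np
s=state();print({k:np.round(v,3).tolist() for k,v in s.items()})
for n in("side","top"):
    c=read_camera(n);cv2.imwrite(f"pics/{n}0.png",c["img"][:,:,::-1])
    np.save(f"{n}0.npy",c["img"])
    R,_=cv2.Rodrigues(np.array(c["rvec"],float));print(n,c["vertical_fov"],c["cx"],c["cy"],c["rvec"],c["tvec"],-R.T@np.array(c["tvec"]).ravel(), c.keys())
E
```

```text
pics
{'time_s': 0.0, 'qpos': [68.812, 15.85, 86.296, -0.001, 77.96, -6.931], 'qvel': [0.054, -0.057, 0.028, 0.113, -0.062, 0.136], 'tau': [0.0, -41.677, -24.58, -0.0, 0.011, -0.0], 'tool_pos': [0.141, 0.557, 0.303], 'orientation': [[-0.001, -0.969, 0.246], [-0.002, 0.246, 0.969], [-1.0, 0.0, -0.002]], 'ft_force': [0.081, 0.671, -0.654], 'ft_torque': [0.014, -0.01, 0.054], 'opening': 0.086}
side 57.015744765706486 273.5547035469963 207.483295472059 [ 0.42413856 -2.78479672  1.07032627] [0.51432159 0.16482775 0.81657319] [0.3472425  0.55887549 0.72496034] dict_keys(['img', 'vertical_fov', 'cx', 'cy', 'rvec', 'tvec'])
top 54.391514432812606 281.3230805447379 202.32029480045034 [ 2.18554854 -2.17129198  0.14000827] [-0.03170989  0.54729287  0.8509974 ] [ 0.45520303 -0.00784545  0.90413507] dict_keys(['img', 'vertical_fov', 'cx', 'cy', 'rvec', 'tvec'])
```

View pics/top0.png

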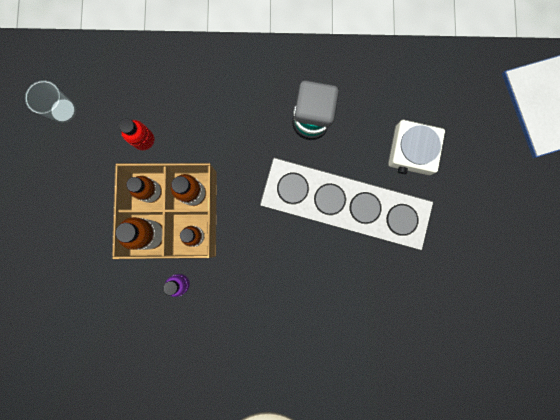

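View pics/side0.png

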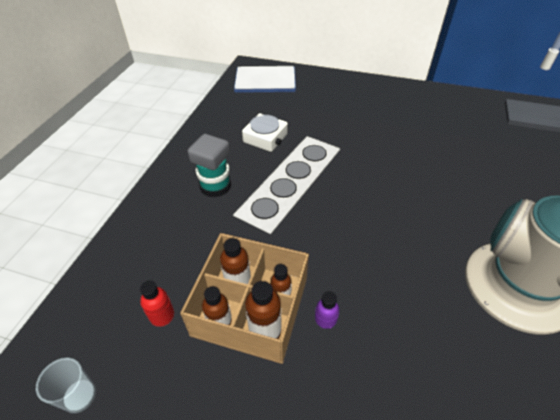

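```bash
python3 - <<'E'
import cv2,numpy as np
t=np.load("top0.npy")[:,:,::-1];s=np.load("side0.npy")[:,:,::-1]
def crop(im,x,y,w,h,k,n): cv2.imwrite(n,cv2.resize(im[y:y+h,x:x+w],None,fx=k,fy=k,interpolation=cv2.INTER_CUBIC))
crop(t,100,110,130,100,6,"pics/ta.png")
crop(t,100,200,130,100,6,"pics/tb.png")
crop(t,255,150,190,100,4,"pics/tp.png")
crop(s,135,225,210,145,3.8,"pics/sa.png")
E
```

```text
(no output)
```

View pics/ta.png

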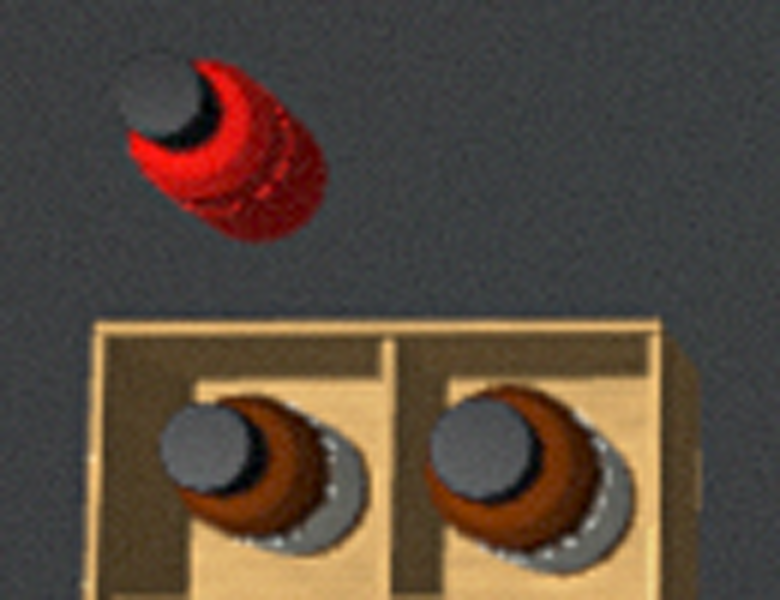

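View pics/tb.png

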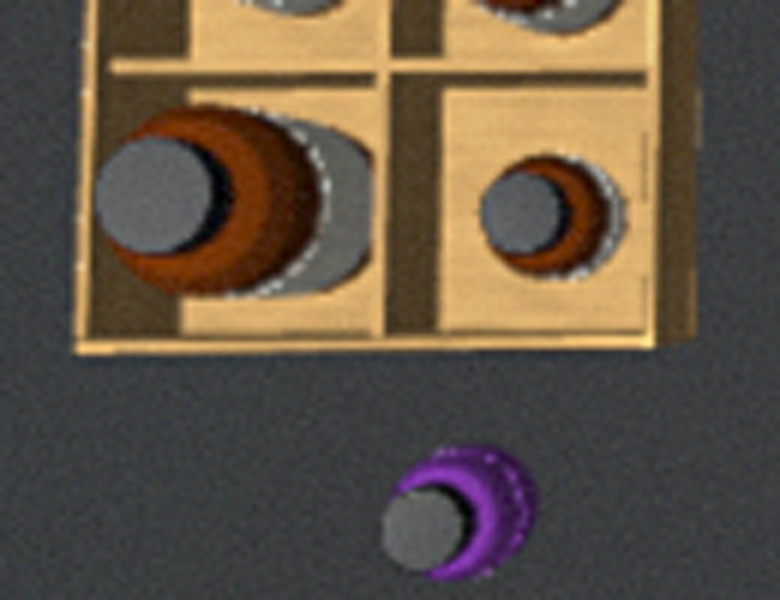

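View pics/tp.png

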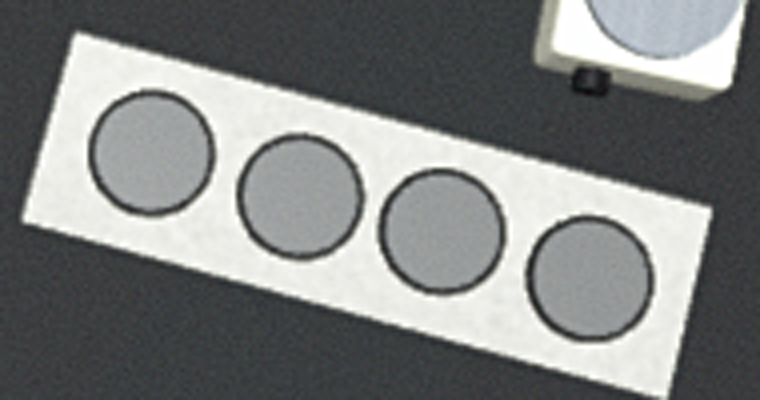

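View pics/sa.png

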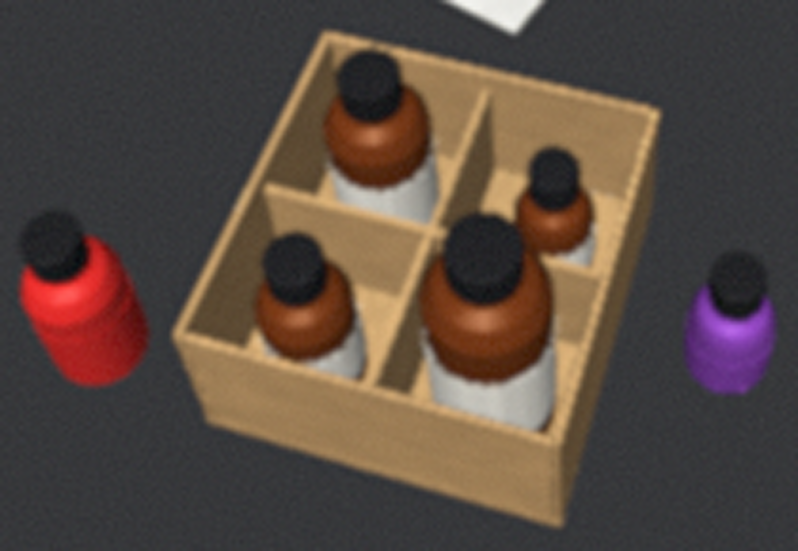

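```bash
cat > h.py <<'E'
import numpy as np,cv2
from cell import state, read_camera
def cam(n):
    c=read_camera(n);return c
def KRT(c):
    f=210/np.tan(np.radians(c["vertical_fov"])/2)
    K=np.array([[f,0,c["cx"]],[0,f,c["cy"]],[0,0,1]])
    return K,cv2.Rodrigues(np.array(c["rvec"],float))[0],np.array(c["tvec"],float).ravel()
def ray(c,p,z):
    K,R,t=KRT(c);d=R.T@np.linalg.inv(K)@np.array([p[0],p[1],1.]);o=-R.T@t
    return o+d*(z-o[2])/d[2]
def proj(c,P):
    K,R,t=KRT(c);q=(np.atleast_2d(P)@R.T+t)@K.T;return q[:,:2]/q[:,2:]
E
python3 - <<'E'
from h import *
import pickle
cs={n:cam(n) for n in("top","side")};pickle.dump(cs,open("c0.pkl","wb"))
c=cs["top"]
u=lambda x,y,k,ox,oy:((x+.5)/k-.5+ox,(y+.5)/k-.5+oy)
H=dict(A=.089,B=.114,C=.139,D=.164)
b=dict(B=u(209,448,6,100,110),C=u(484,449,6,100,110),D=u(155,195,6,100,200),A=u(523,213,6,100,200))
est={}
for k in b: est[k]=ray(c,b[k],H[k]);print(k,est[k].round(4),"side cap",proj(cs["side"],est[k]).round(1))
pp=[]
for i,p in zip((4,3,2,1),((152,153),(301,196),(442,232),(590,278))):
    P=ray(c,u(*p,4,255,150),.004);pp.append(P);est[i]=P;print(i,P.round(4),"side",proj(cs["side"],P).round(1))
pp=np.array(pp);print(np.linalg.norm(np.diff(pp,axis=0),axis=1))
co=[ray(c,u(*p),.095) for p in((95,323,6,100,110),(660,323,6,100,110),(656,348,6,100,200),(78,352,6,100,200))]
co=np.array(co);print(co.round(4),np.linalg.norm(co-np.roll(co,1,0),axis=1), co.mean(0)); print(proj(cs["side"],co).round(1))
s=cs["side"]["img"][:,:,::-1].copy()
s=cv2.resize(s[100:370,135:355],None,fx=2.2,fy=2.2,interpolation=cv2.INTER_CUBIC)
def dr(P,col):
    q=proj(cs["side"],P);q=((q-[135,100]+.5)*2.2-.5);cv2.polylines(s,[np.round(q*8).astype(int)],True,col,1,cv2.LINE_AA,3)
th=np.linspace(0,2*np.pi,40);ci=np.c_[np.cos(th),np.sin(th),0*th]
for k,r in dict(A=.014,B=.015,C=.0165,D=.018).items():dr(est[k]+ci*r,(0,255,0))
for i in(1,2,3,4):dr(est[i]+ci*.036,(0,0,255))
dr(co,(255,0,0));cv2.imwrite("pics/ov.png",s)
pickle.dump(est,open("est.pkl","wb"))
E
```

```text
B [0.5715 0.2587 0.114 ] side cap [[211.6 291. ]]
C [0.5683 0.1647 0.139 ] side cap [[231.5 242.8]]
D [0.4775 0.2541 0.164 ] side cap [[260.9 288.1]]
A [0.4745 0.1601 0.089 ] side cap [[279.7 267.7]]
4 [ 0.5827 -0.0537  0.004 ] side [[263.9 207.3]]
3 [ 0.5592 -0.1367  0.004 ] side [[282.4 187. ]]
2 [ 0.5397 -0.2151  0.004 ] side [[297.4 169.2]]
1 [ 0.5147 -0.2973  0.004 ] side [[313.3 152.4]]
[0.08620635 0.08085289 0.08592527]
[[0.6159 0.3044 0.095 ]
 [0.6178 0.1175 0.095 ]
 [0.4308 0.1144 0.095 ]
 [0.4286 0.301  0.095 ]] [0.18727173 0.18684446 0.18701162 0.1865417 ] [0.52327314 0.20933028 0.095     ]
[[179.7 311.8]
 [220.  232.6]
 [307.5 252.9]
 [281.1 340.4]]
```

View pics/ov.png

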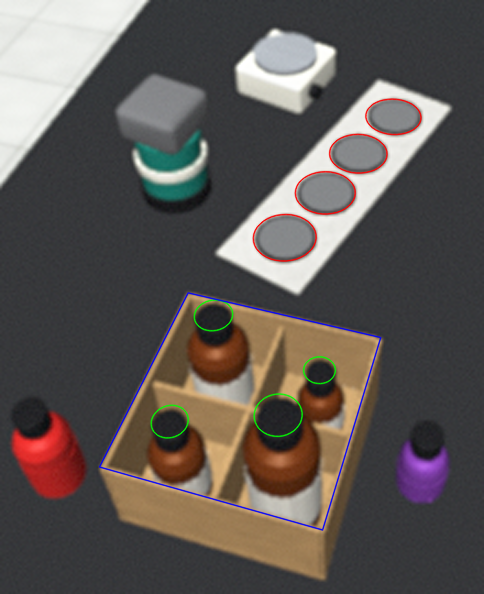

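carry_out([
  [[0,0,0,-0.0625,0.6],[0,0,0,-0.0625,0.6],[0,0,0,0,0.6]],
])

```text
time_s: 0.5
tool_pos: [0.1415, 0.5572, 0.3037]
orientation: [[-0.0, -1.0, -0.013], [-0.0, -0.013, 1.0], [-1.0, 0.0, -0.0]]
ft_force: [0.8, 0.5, -0.1]
opening: 0.0513
```

```bash
cat > go.py <<'E'
import sys,pickle
from h import *
est=pickle.load(open("est.pkl","rb"))
def st():
    s=state();return s,np.array(s["tool_pos"]),np.array(s["orientation"])
def to(T):
    s,p,R=st();d=R.T@(np.array(T)-p)/.15
    print("t",round(s["time_s"],2),"p",p.round(4),"op",round(s["opening"],4),"F",np.round(s["ft_force"],1),"tilt",R[:2,0].round(4),"yaw",np.degrees(np.arctan2(R[1,2],R[0,2])).round(2))
    print("need shares",d.round(4))
if __name__=="__main__":
    T=[float(x) for x in sys.argv[1:4]];to(T)
E
python3 go.py .4775 .2541 .26
```

```text
t 0.5 p [0.1415 0.5572 0.3037] op 0.0513 F [ 0.8  0.5 -0.1] tilt [-0.0002 -0.0004] yaw 90.73
need shares [ 0.2917 -2.2138 -2.049 ]
```

carry_out([
  [[0,-0.1,-0.09,0,0.6],[0,-0.2,-0.19,0,0.6],[0,-0.22,-0.2,0,0.6],[0,-0.22,-0.2,0,0.6],[0,-0.22,-0.2,0,0.6],[0,-0.22,-0.2,0,0.6],[0,-0.22,-0.2,0,0.6],[0,-0.22,-0.2,0,0.6],[0,-0.22,-0.2,0,0.6],[0,-0.22,-0.2,0,0.6],[0,-0.15,-0.16,0,0.6],[0,0,0,0,0.6]],
])

```text
time_s: 1.7
tool_pos: [0.4801, 0.2528, 0.3036]
orientation: [[0.002, -1.0, -0.005], [-0.002, -0.005, 1.0], [-1.0, -0.002, -0.002]]
ft_force: [-0.2, -1.0, 0.6]
opening: 0.0509
```

```bash
python3 go.py .4775 .2541 .217; python3 - <<'E'
from h import *
for n in("side","top"):
    c=cam(n);cv2.imwrite(f"pics/{n}1.png",c["img"][:,:,::-1])
E
```

```text
t 1.7 p [0.4801 0.2528 0.3036] op 0.0509 F [-0.2 -1.   0.6] tilt [ 0.0016 -0.0015] yaw 90.31
need shares [0.5772 0.018  0.0096]
```

View pics/side1.png

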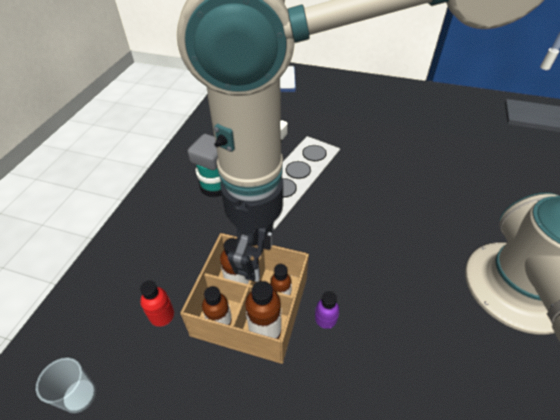

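View pics/top1.png

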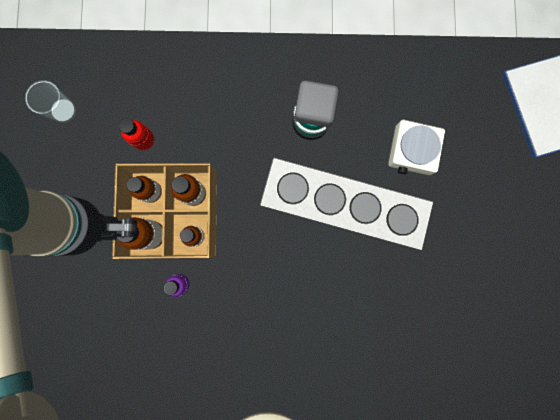

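carry_out([
  [[0.08,0,0,0,0.6],[0.12,0,0,0,0.6],[0.12,0,0,0,0.6],[0.08,0,0,0,0.6],[0,0,0,0,0.6]],
])

```text
time_s: 2.3
tool_pos: [0.4751, 0.256, 0.2418]
orientation: [[-0.004, -1.0, -0.014], [-0.001, -0.014, 1.0], [-1.0, 0.004, -0.001]]
ft_force: [0.2, 0.8, -0.3]
opening: 0.0509
```

```bash
python3 go.py .4775 .2541 .217; python3 - <<'E'
from h import *
for n in("side",):
    c=cam(n);cv2.imwrite(f"pics/{n}2.png",cv2.resize(c["img"][180:380,140:350,::-1],None,fx=3,fy=3,interpolation=cv2.INTER_CUBIC))
E
```

```text
t 2.3 p [0.4751 0.256  0.2418] op 0.0509 F [ 0.2  0.8 -0.3] tilt [-0.0044 -0.0014] yaw 90.81
need shares [ 0.165  -0.0164 -0.0128]
```

View pics/side2.png

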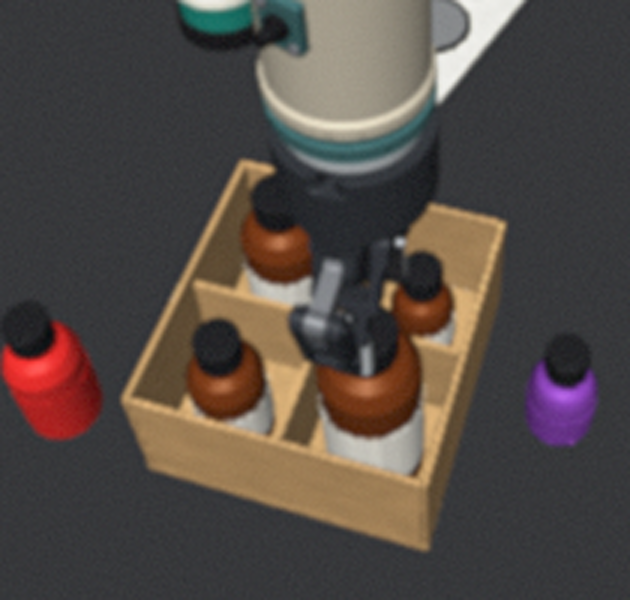

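carry_out([
  [[0.0,0,0,0,0.6],[0,0,0,0,0.6],[0,0,0,0,0.6]],
])

```text
time_s: 2.65
tool_pos: [0.4774, 0.2558, 0.2447]
orientation: [[0.002, -1.0, -0.013], [0.001, -0.013, 1.0], [-1.0, -0.002, 0.001]]
ft_force: [-0.4, -0.6, -0.2]
opening: 0.0509
```

```bash
python3 go.py .4775 .2541 .217;python3 go.py .4775 .2541 .217
```

```text
t 2.65 p [0.4774 0.2558 0.2447] op 0.0509 F [-0.4 -0.6 -0.2] tilt [0.0015 0.0007] yaw 90.74
need shares [ 0.1847 -0.0003 -0.0117]
t 2.65 p [0.4774 0.2558 0.2447] op 0.0509 F [-0.4 -0.6 -0.2] tilt [0.0015 0.0007] yaw 90.74
need shares [ 0.1847 -0.0003 -0.0117]
```

carry_out([
  [[0.07,0,-0.008,0,0.6],[0.07,0,0,0,0.6],[0.04,0,0,0,0.6],[0,0,0,0,0.6],[0,0,0,0,0.6]],
])

```text
time_s: 3.15
tool_pos: [0.477, 0.2544, 0.2165]
orientation: [[-0.001, -1.0, -0.013], [-0.0, -0.013, 1.0], [-1.0, 0.001, -0.0]]
ft_force: [-0.1, 0.3, 0.5]
opening: 0.0509
```

```bash
python3 go.py .4775 .2541 .217; python3 - <<'E'
from h import *
for n in("side",):
    c=cam(n);cv2.imwrite(f"pics/{n}3.png",cv2.resize(c["img"][230:350,200:320,::-1],None,fx=5,fy=5,interpolation=cv2.INTER_CUBIC))
E
```

```text
t 3.15 p [0.477  0.2544 0.2165] op 0.0509 F [-0.1  0.3  0.5] tilt [-0.0006 -0.0001] yaw 90.74
need shares [-0.0032 -0.003  -0.0021]
```

View pics/side3.png

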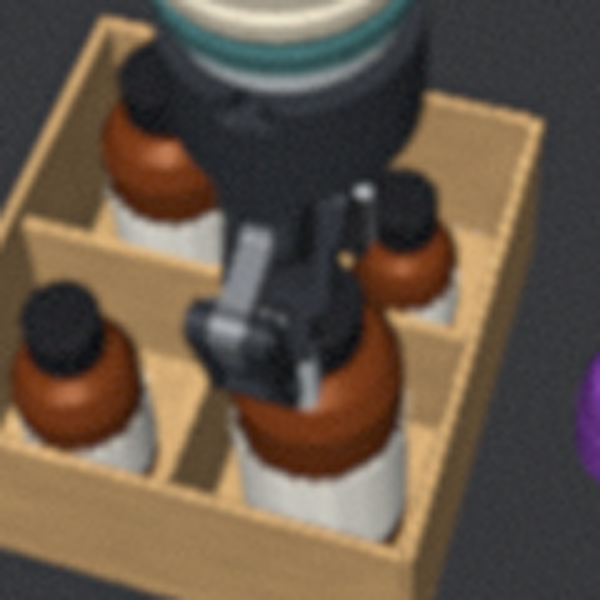

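carry_out([
  [[0,0,0,0,0.45],[0,0,0,0,0.38],[0,0,0,0,0.3],[0,0,0,0,0.2],[0,0,0,0,0.1],[0,0,0,0,0],[0,0,0,0,0],[0,0,0,0,0]],
])

```text
time_s: 4.0
tool_pos: [0.4775, 0.2548, 0.2176]
orientation: [[0.001, -1.0, -0.013], [0.001, -0.013, 1.0], [-1.0, -0.002, 0.001]]
ft_force: [-0.5, 1.5, 5.1]
opening: 0.0341
```

carry_out([
  [[-0.02,0,0,0,0],[-0.04,0,0,0,0],[-0.04,0,0,0,0],[0,0,0,0,0],[0,0,0,0,0]],
])

```text
time_s: 4.5
tool_pos: [0.477, 0.2544, 0.2319]
orientation: [[0.0, -1.0, -0.013], [-0.0, -0.013, 1.0], [-1.0, -0.0, -0.0]]
ft_force: [-0.1, -0.3, -3.0]
opening: 0.0342
```

```bash
python3 go.py .4775 .2541 .217; python3 - <<'E'
from h import *
for n in("side",):
    c=cam(n);cv2.imwrite(f"pics/{n}4.png",cv2.resize(c["img"][220:350,200:320,::-1],None,fx=4.5,fy=4.5,interpolation=cv2.INTER_CUBIC))
E
```

```text
t 4.5 p [0.477  0.2544 0.2319] op 0.0342 F [-0.1 -0.3 -3. ] tilt [ 0.     -0.0001] yaw 90.74
need shares [ 0.0995 -0.003  -0.0017]
```

View pics/side4.png

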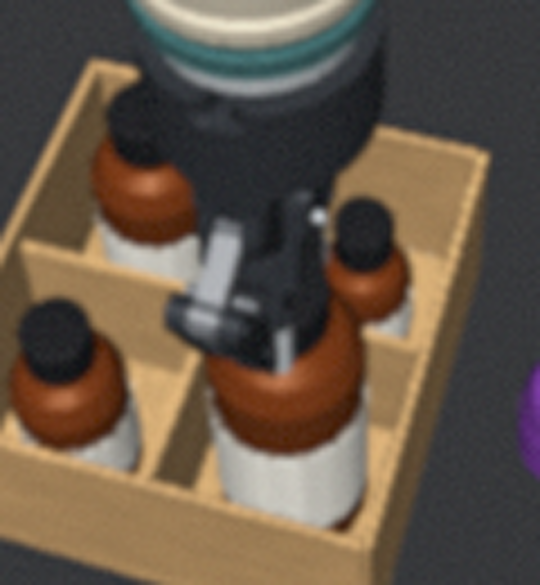

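carry_out([
  [[-0.05,0,0,0,0],[-0.1,0,0,0,0],[-0.15,0,0,0,0],[-0.18,0,0,0,0],[-0.18,0,0,0,0],[-0.15,0,0,0,0],[-0.09,0,0,0,0],[-0.04,0,0,0,0],[0,0,0,0,0]],
])

```text
time_s: 5.45
tool_pos: [0.4772, 0.2545, 0.3737]
orientation: [[0.002, -1.0, -0.013], [0.001, -0.013, 1.0], [-1.0, -0.002, 0.001]]
ft_force: [1.1, -0.2, -3.4]
opening: 0.034
```

```bash
python3 go.py .4775 .2541 .372; python3 - <<'E'
from h import *
for n in("side",):
    c=cam(n);cv2.imwrite(f"pics/{n}5.png",c["img"][:,:,::-1])
E
```

```text
t 5.45 p [0.4772 0.2545 0.3737] op 0.034 F [ 1.1 -0.2 -3.4] tilt [0.0016 0.0006] yaw 90.74
need shares [ 0.0116 -0.0018 -0.0026]
```

View pics/side5.png

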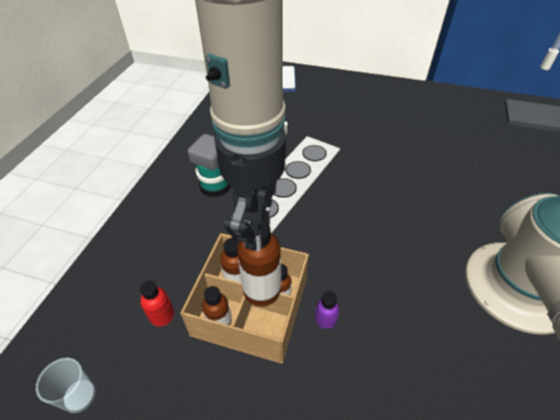

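carry_out([
  [[0,-0.02,-0.06,0,0],[0,-0.045,-0.14,0,0],[0,-0.065,-0.2,0,0],[0,-0.08,-0.24,0,0],[0,-0.085,-0.26,0,0],[0,-0.085,-0.26,0,0],[0,-0.085,-0.26,0,0],[0,-0.08,-0.24,0,0],[0,-0.065,-0.2,0,0],[0,-0.045,-0.13,0,0],[0,-0.02,-0.07,0,0],[0,0,0,0,0]],
])

```text
time_s: 6.7
tool_pos: [0.5823, -0.0548, 0.3717]
orientation: [[-0.002, -1.0, -0.011], [0.0, -0.011, 1.0], [-1.0, 0.002, 0.0]]
ft_force: [0.2, 0.6, -2.9]
opening: 0.0341
```

carry_out([
  [[0,0,0,0,0],[0,0,0,0,0],[0,0,0,0,0]],
])

```text
time_s: 7.0
tool_pos: [0.582, -0.052, 0.3731]
orientation: [[0.0, -1.0, -0.015], [0.0, -0.015, 1.0], [-1.0, -0.0, 0.0]]
ft_force: [0.0, 0.4, -3.3]
opening: 0.034
```

```bash
python3 go.py .5827 -.0537 .217; python3 - <<'E'
from h import *
for n in("side","top"):
    c=cam(n);cv2.imwrite(f"pics/{n}6.png",c["img"][:,:,::-1])
E
```

```text
t 7.0 p [ 0.582  -0.052   0.3731] op 0.034 F [ 0.   0.4 -3.3] tilt [0.     0.0004] yaw 90.83
need shares [ 1.0404 -0.0048 -0.0116]
```

View pics/side6.png

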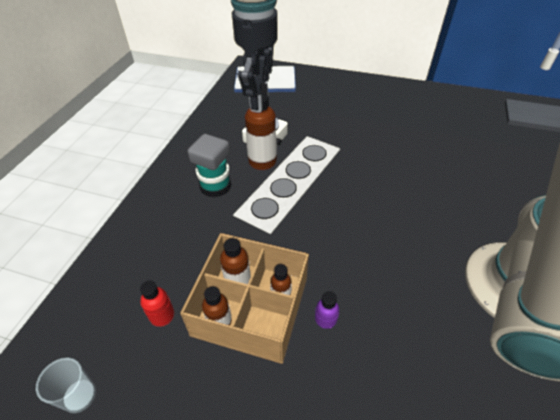

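View pics/top6.png

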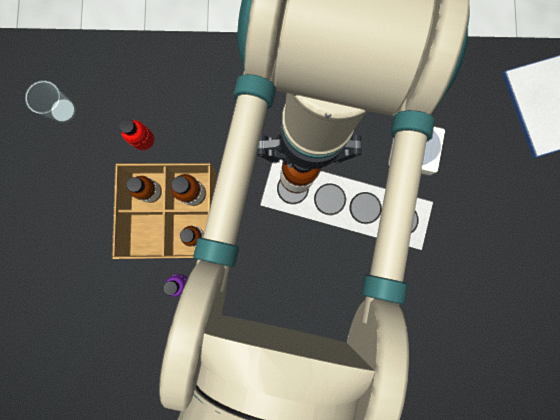

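carry_out([
  [[0.05,0,0,0,0],[0.1,0,0,0,0],[0.14,0,0,0,0],[0.15,0,0,0,0],[0.15,0,0,0,0],[0.14,0,0,0,0],[0.11,0,0,0,0],[0.07,0,0,0,0],[0.04,0,0,0,0],[0,0,0,0,0],[0,0,0,0,0]],
])

```text
time_s: 8.2
tool_pos: [0.5828, -0.0532, 0.231]
orientation: [[0.001, -1.0, -0.013], [-0.0, -0.013, 1.0], [-1.0, -0.001, -0.0]]
ft_force: [0.5, 0.4, -2.9]
opening: 0.0339
```

```bash
cat > ov.py <<'E'
import sys,pickle
from h import *
est=pickle.load(open("est.pkl","rb"))
# ov.py name outfile x0 y0 w h k  pad bottomz bottle
n,o=sys.argv[1:3];x0,y0,w,h=map(int,sys.argv[3:7]);k=float(sys.argv[7]);c=cam(n)
s=cv2.resize(c["img"][y0:y0+h,x0:x0+w,::-1],None,fx=k,fy=k,interpolation=cv2.INTER_CUBIC)
cv2.imwrite("pics/"+o+"_raw.png",s)
def dr(P,col):
    q=proj(c,P);q=((q-[x0,y0]+.5)*k-.5);cv2.polylines(s,[np.round(q*8).astype(int)],True,col,1,cv2.LINE_AA,3)
th=np.linspace(0,2*np.pi,40);ci=np.c_[np.cos(th),np.sin(th),0*th]
D=dict(A=(.085,.022,.014),B=(.11,.025,.015),C=(.135,.028,.0165),D=(.16,.031,.018))
for a in sys.argv[8:]:
    b,pad,z=a.split(",");p=est[int(pad) if pad.isdigit() else pad]*[1,1,0]+[0,0,float(z)];H,r,rc=D[b]
    dr(p+ci*r,(0,255,0));dr(p+ci*r+[0,0,H*.5],(0,255,0));dr(p+ci*rc+[0,0,H-.022],(0,255,255));dr(p+ci*rc+[0,0,H],(0,255,255))
cv2.imwrite("pics/"+o+".png",s)
E
python3 go.py .5827 -.0537 .217; python3 ov.py side s7 190 70 170 150 4 D,4,.0175
```

```text
t 8.2 p [ 0.5828 -0.0532  0.231 ] op 0.0339 F [ 0.5  0.4 -2.9] tilt [ 0.0014 -0.0002] yaw 90.75
need shares [ 0.0936  0.0008 -0.003 ]
```

View pics/s7.png

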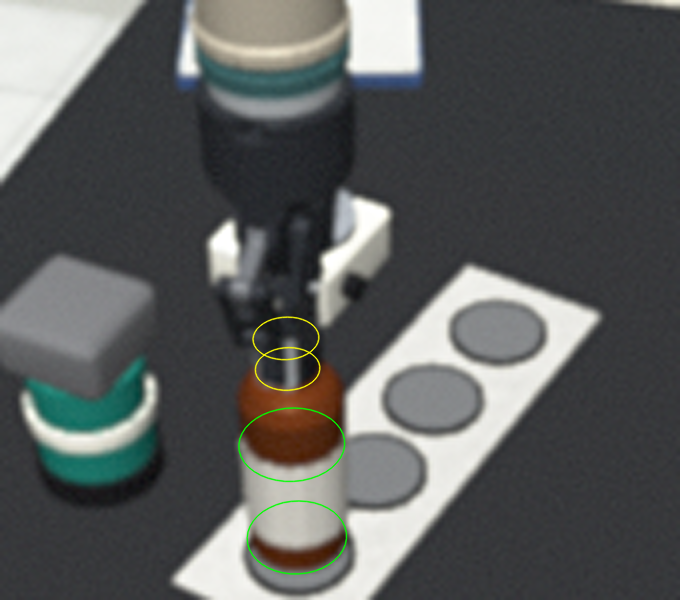

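carry_out([
  [[0.02,0,0,0,0],[0.025,0,0,0,0],[0.02,0,0,0,0],[0.01,0,0,0,0],[0.005,0,0,0,0],[0.005,0,0,0,0],[0,0,0,0,0]],
])

```text
time_s: 8.95
tool_pos: [0.5825, -0.0532, 0.2178]
orientation: [[0.0, -1.0, -0.013], [0.0, -0.013, 1.0], [-1.0, -0.0, -0.0]]
ft_force: [1.2, -0.6, -2.5]
opening: 0.0338
```

```bash
python3 go.py .5827 -.0537 .217
```

```text
t 8.95 p [ 0.5825 -0.0532  0.2178] op 0.0338 F [ 1.2 -0.6 -2.5] tilt [0.0004 0.    ] yaw 90.74
need shares [ 0.0051 -0.0015 -0.0031]
```

Still hanging; small steps to contact.

carry_out([
  [[0.005,0,0,0,0],[0.005,0,0,0,0],[0,0,0,0,0]],
])

```text
time_s: 9.25
tool_pos: [0.5829, -0.0532, 0.2176]
orientation: [[0.002, -1.0, -0.013], [-0.0, -0.013, 1.0], [-1.0, -0.002, -0.0]]
ft_force: [-0.7, 0.7, 5.6]
opening: 0.0338
```

carry_out([
  [[0,0,0,0,0.45],[0,0,0,0,0.5],[0,0,0,0,0.55],[0,0,0,0,0.6],[0,0,0,0,0.6]],
])

```text
time_s: 9.75
tool_pos: [0.5823, -0.0533, 0.216]
orientation: [[-0.0, -1.0, -0.013], [0.0, -0.013, 1.0], [-1.0, 0.0, 0.0]]
ft_force: [-0.0, 0.1, 0.1]
opening: 0.0512
```

carry_out([
  [[-0.03,0,0,0,0.6],[-0.06,0,0,0,0.6],[-0.1,0,0,0,0.6],[-0.12,0,0,0,0.6],[-0.12,0,0,0,0.6],[-0.09,0,0,0,0.6],[-0.03,0,0,0,0.6],[0,0,0,0,0.6]],
])

```text
time_s: 10.55
tool_pos: [0.5827, -0.0533, 0.2998]
orientation: [[0.002, -1.0, -0.013], [-0.0, -0.013, 1.0], [-1.0, -0.002, -0.0]]
ft_force: [0.4, 0.2, -0.3]
opening: 0.0513
```

```bash
python3 go.py .5683 .1647 .193; python3 ov.py side s8 190 70 170 150 4 D,4,.004
```

```text
t 10.55 p [ 0.5827 -0.0533  0.2998] op 0.0513 F [ 0.4  0.2 -0.3] tilt [ 0.0022 -0.0004] yaw 90.74
need shares [0.7111 0.0784 1.4546]
```

View pics/s8.png

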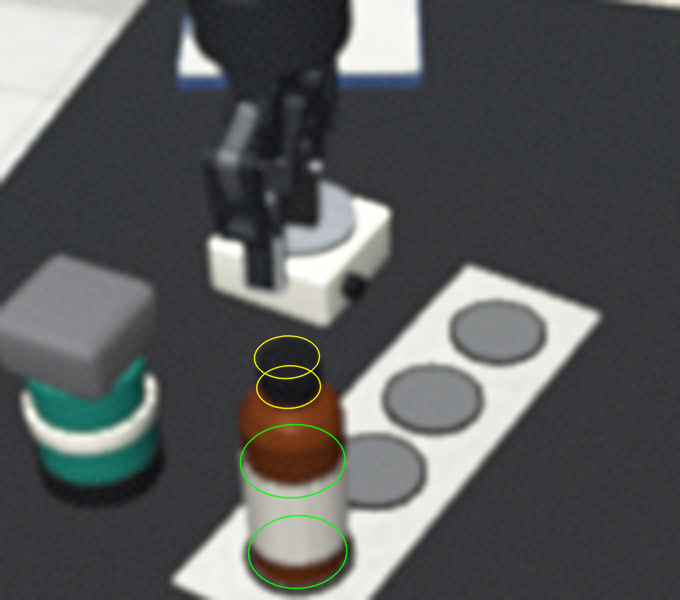

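carry_out([
  [[0,0.004,0.06,0,0.56],[0,0.008,0.14,0,0.56],[0,0.01,0.2,0,0.56],[0,0.012,0.22,0,0.56],[0,0.012,0.22,0,0.56],[0,0.012,0.22,0,0.56],[0,0.01,0.2,0,0.56],[0,0.007,0.13,0,0.56],[0,0.003,0.066,0,0.56],[0,0,0,0,0.56]],
])

```text
time_s: 11.6
tool_pos: [0.5672, 0.1663, 0.2979]
orientation: [[-0.001, -1.0, -0.015], [0.0, -0.015, 1.0], [-1.0, 0.001, 0.0]]
ft_force: [0.3, -0.3, -0.4]
opening: 0.0476
```

carry_out([
  [[0.06,0,0,0,0.56],[0.1,0,0,0,0.56],[0.12,0,0,0,0.56],[0.12,0,0,0,0.56],[0.08,0,0,0,0.56],[0.04,0,0,0,0.56],[0,0,0,0,0.56],[0,0,0,0,0.56]],
])

```text
time_s: 12.4
tool_pos: [0.5682, 0.1648, 0.2211]
orientation: [[0.001, -1.0, -0.013], [0.0, -0.013, 1.0], [-1.0, -0.001, 0.0]]
ft_force: [-0.5, -0.5, -0.4]
opening: 0.0478
```

```bash
python3 go.py .5683 .1647 .193; python3 ov.py side s9 170 200 150 150 4 C,C,.004
```

```text
t 12.4 p [0.5682 0.1648 0.2211] op 0.0478 F [-0.5 -0.5 -0.4] tilt [0.001  0.0002] yaw 90.72
need shares [ 0.1876 -0.0002 -0.0006]
```

View pics/s9.png

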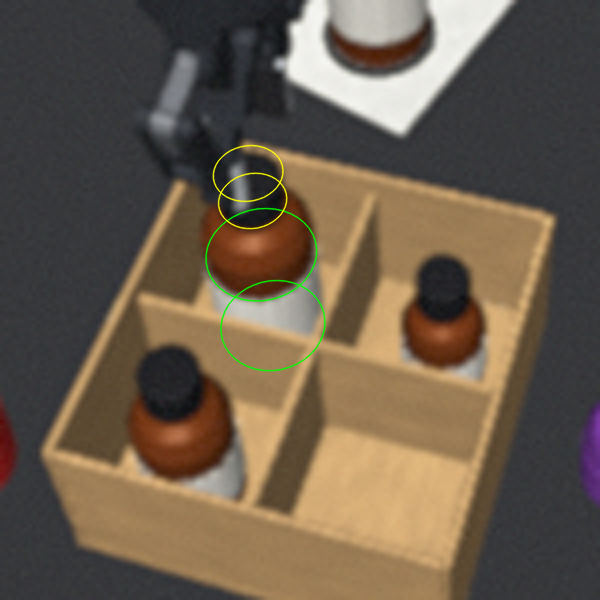

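carry_out([
  [[0.06,0,0,0,0.56],[0.07,0,0,0,0.56],[0.04,0,0,0,0.56],[0.012,0,0,0,0.56],[0,0,0,0,0.56],[0,0,0,0,0.4],[0,0,0,0,0.35],[0,0,0,0,0.25],[0,0,0,0,0.1],[0,0,0,0,0],[0,0,0,0,0],[0,0,0,0,0]],
])

```text
time_s: 13.65
tool_pos: [0.5681, 0.1653, 0.1938]
orientation: [[0.001, -1.0, -0.013], [0.001, -0.013, 1.0], [-1.0, -0.001, 0.001]]
ft_force: [0.4, 1.6, 4.3]
opening: 0.0311
```

carry_out([
  [[-0.02,0,0,0,0],[-0.04,0,0,0,0],[-0.04,0,0,0,0],[0,0,0,0,0],[0,0,0,0,0]],
])

```text
time_s: 14.15
tool_pos: [0.5678, 0.1649, 0.2084]
orientation: [[0.0, -1.0, -0.013], [-0.0, -0.013, 1.0], [-1.0, -0.0, -0.0]]
ft_force: [-0.0, 0.1, -2.9]
opening: 0.0306
```

```bash
python3 go.py .5683 .1647 .193; python3 ov.py side s10 170 200 150 150 4 C,C,.019
```

```text
t 14.15 p [0.5678 0.1649 0.2084] op 0.0306 F [-0.   0.1 -2.9] tilt [ 0.0002 -0.0001] yaw 90.75
need shares [ 0.1029 -0.0032 -0.0015]
```

View pics/s10.png

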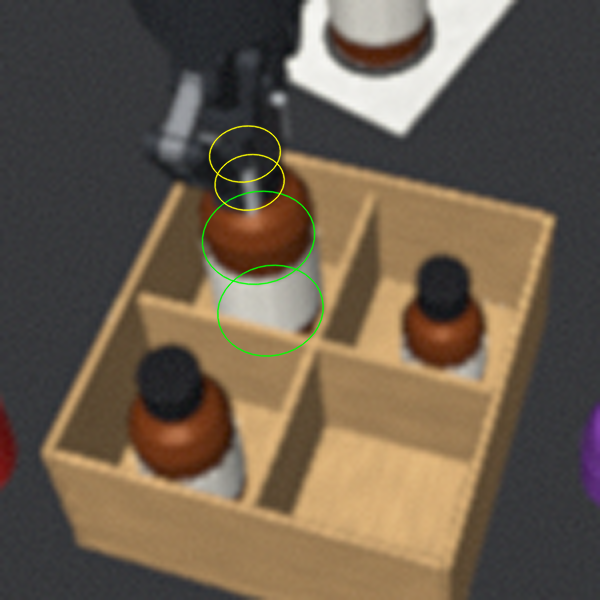

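carry_out([
  [[-0.06,0,0,0,0],[-0.12,0,0,0,0],[-0.17,0,0,0,0],[-0.2,0,0,0,0],[-0.2,0,0,0,0],[-0.18,0,0,0,0],[-0.12,0,0,0,0],[-0.06,0,0,0,0],[-0.03,0,0,0,0],[0,0,0,0,0]],
])

```text
time_s: 15.2
tool_pos: [0.5677, 0.165, 0.3793]
orientation: [[-0.0, -1.0, -0.013], [0.0, -0.013, 1.0], [-1.0, 0.0, 0.0]]
ft_force: [0.2, 0.3, -2.5]
opening: 0.0309
```

carry_out([
  [[0,0.003,-0.06,0,0],[0,0.006,-0.14,0,0],[0,0.008,-0.2,0,0],[0,0.01,-0.24,0,0],[0,0.011,-0.25,0,0],[0,0.011,-0.25,0,0],[0,0.01,-0.25,0,0],[0,0.01,-0.24,0,0],[0,0.008,-0.19,0,0],[0,0.006,-0.13,0,0],[0,0.004,-0.06,0,0],[0,0,0,0,0]],
])

```text
time_s: 16.4
tool_pos: [0.5582, -0.1378, 0.3783]
orientation: [[-0.002, -1.0, -0.011], [0.001, -0.011, 1.0], [-1.0, 0.002, 0.001]]
ft_force: [-0.1, 1.0, -2.7]
opening: 0.0305
```

carry_out([
  [[0,0,0,0,0],[0,0,0,0,0],[0,0,0,0,0]],
])

```text
time_s: 16.7
tool_pos: [0.5587, -0.1355, 0.3794]
orientation: [[0.0, -1.0, -0.014], [0.0, -0.014, 1.0], [-1.0, -0.0, 0.0]]
ft_force: [0.3, -0.0, -2.7]
opening: 0.031
```

```bash
python3 go.py .5592 -.1367 .193
```

```text
t 16.7 p [ 0.5587 -0.1355  0.3794] op 0.031 F [ 0.3 -0.  -2.7] tilt [0.0001 0.0004] yaw 90.83
need shares [ 1.2427 -0.0032 -0.0084]
```

carry_out([
  [[0.05,0,-0.003,0,0],[0.1,0,0,0,0],[0.14,0,0,0,0],[0.16,0,0,0,0],[0.16,0,0,0,0],[0.15,0,0,0,0],[0.14,0,0,0,0],[0.11,0,0,0,0],[0.08,0,0,0,0],[0.05,0,0,0,0],[0.02,0,0,0,0],[0,0,0,0,0]],
])

```text
time_s: 17.9
tool_pos: [0.5588, -0.137, 0.2054]
orientation: [[0.0, -1.0, -0.013], [-0.0, -0.013, 1.0], [-1.0, -0.0, -0.0]]
ft_force: [-0.1, 0.1, -2.3]
opening: 0.0308
```

carry_out([
  [[0,0,0,0,0],[0.02,0,0,0,0],[0.02,0,0,0,0],[0.01,0,0,0,0],[0.005,0,0,0,0],[0,0,0,0,0],[0,0,0,0,0]],
])

```text
time_s: 18.6
tool_pos: [0.5587, -0.1371, 0.1971]
orientation: [[0.0, -1.0, -0.013], [0.0, -0.013, 1.0], [-1.0, -0.0, 0.0]]
ft_force: [0.0, 0.1, -2.1]
opening: 0.0307
```

```bash
python3 go.py .5592 -.1367 .193;  python3 ov.py side s11 190 70 170 150 4 C,3,.008
```

```text
t 18.6 p [ 0.5587 -0.1371  0.1971] op 0.0307 F [ 0.   0.1 -2.1] tilt [0.0001 0.    ] yaw 90.74
need shares [ 0.0271 -0.0033  0.0026]
```

View pics/s11.png

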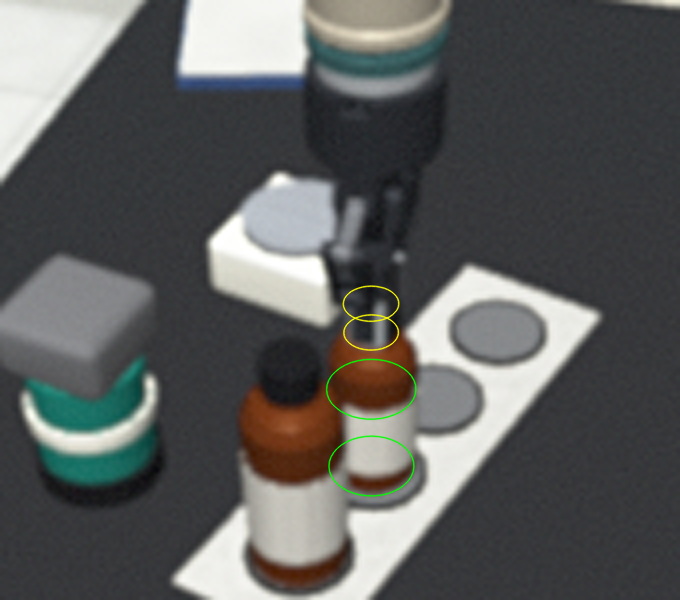

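carry_out([
  [[0.008,0,0,0,0],[0.008,0,0,0,0],[0,0,0,0,0],[0,0,0,0,0]],
])

```text
time_s: 19.05
tool_pos: [0.5586, -0.137, 0.1946]
orientation: [[-0.0, -1.0, -0.013], [0.0, -0.013, 1.0], [-1.0, 0.0, 0.0]]
ft_force: [-0.4, -0.4, -1.5]
opening: 0.0308
```

carry_out([
  [[0.006,0,0,0,0],[0,0,0,0,0],[0,0,0,0,0]],
])

```text
time_s: 19.35
tool_pos: [0.5587, -0.1371, 0.1939]
orientation: [[0.0, -1.0, -0.013], [-0.0, -0.013, 1.0], [-1.0, -0.0, -0.0]]
ft_force: [0.3, 0.1, -2.1]
opening: 0.0307
```

carry_out([
  [[0.005,0,0,0,0],[0,0,0,0,0],[0,0,0,0,0]],
])

```text
time_s: 19.65
tool_pos: [0.559, -0.1371, 0.1938]
orientation: [[0.001, -1.0, -0.013], [-0.0, -0.013, 1.0], [-1.0, -0.001, -0.0]]
ft_force: [-0.2, 0.7, 4.8]
opening: 0.0309
```

carry_out([
  [[0,0,0,0,0.42],[0,0,0,0,0.47],[0,0,0,0,0.52],[0,0,0,0,0.55],[0,0,0,0,0.55]],
])

```text
time_s: 20.15
tool_pos: [0.5586, -0.1371, 0.1929]
orientation: [[-0.0, -1.0, -0.013], [0.0, -0.013, 1.0], [-1.0, 0.0, 0.0]]
ft_force: [-0.4, 0.8, 0.4]
opening: 0.0468
```

carry_out([
  [[-0.03,0,0,0,0.55],[-0.06,0,0,0,0.55],[-0.1,0,0,0,0.55],[-0.14,0,0,0,0.55],[-0.15,0,0,0,0.55],[-0.12,0,0,0,0.55],[-0.07,0,0,0,0.55],[-0.03,0,0,0,0.55],[0,0,0,0,0.55]],
])

```text
time_s: 21.05
tool_pos: [0.5587, -0.1371, 0.2985]
orientation: [[0.001, -1.0, -0.013], [-0.0, -0.013, 1.0], [-1.0, -0.001, -0.0]]
ft_force: [-0.4, -0.0, 0.9]
opening: 0.0466
```

```bash
python3 go.py .5715 .2587 .168; python3 ov.py side s12 190 70 170 150 4 D,4,.004 C,3,.004
```

```text
t 21.05 p [ 0.5587 -0.1371  0.2985] op 0.0466 F [-0.4 -0.   0.9] tilt [ 0.0008 -0.0002] yaw 90.75
need shares [ 0.8695 -0.119   2.6373]
```

View pics/s12.png

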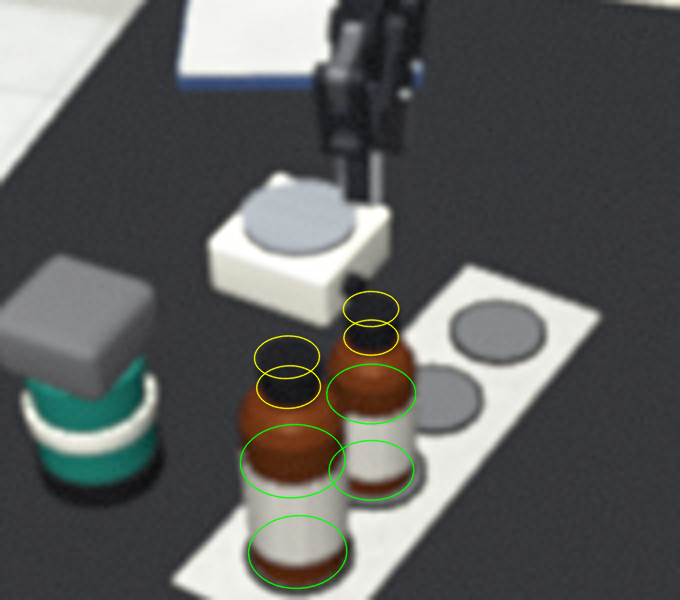

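carry_out([
  [[0,-0.01,0.06,0,0.54],[0,-0.01,0.14,0,0.54],[0,-0.01,0.22,0,0.54],[0,-0.01,0.28,0,0.54],[0,-0.01,0.31,0,0.54],[0,-0.01,0.32,0,0.54],[0,-0.01,0.32,0,0.54],[0,-0.01,0.31,0,0.54],[0,-0.01,0.28,0,0.54],[0,-0.01,0.2,0,0.54],[0,-0.01,0.13,0,0.54],[0,-0.01,0.067,0,0.54]],
])

```text
time_s: 22.3
tool_pos: [0.571, 0.2605, 0.2971]
orientation: [[-0.002, -1.0, -0.015], [-0.0, -0.015, 1.0], [-1.0, 0.002, -0.0]]
ft_force: [0.9, 0.3, -1.0]
opening: 0.0459
```

carry_out([
  [[0.05,0,0,0,0.54],[0.1,0,0,0,0.54],[0.14,0,0,0,0.54],[0.14,0,0,0,0.54],[0.12,0,0,0,0.54],[0.08,0,0,0,0.54],[0.04,0,0,0,0.54],[0,0,0,0,0.54],[0,0,0,0,0.54]],
])

```text
time_s: 23.2
tool_pos: [0.5721, 0.2584, 0.1982]
orientation: [[0.001, -1.0, -0.013], [0.0, -0.013, 1.0], [-1.0, -0.001, 0.0]]
ft_force: [-0.4, -0.2, 0.0]
opening: 0.0465
```

```bash
python3 go.py .5715 .2587 .168; python3 ov.py side s13 150 210 150 150 4 B,B,.004
```

```text
t 23.2 p [0.5721 0.2584 0.1982] op 0.0465 F [-0.4 -0.2  0. ] tilt [0.0013 0.0003] yaw 90.72
need shares [0.2015 0.0039 0.0018]
```

View pics/s13.png

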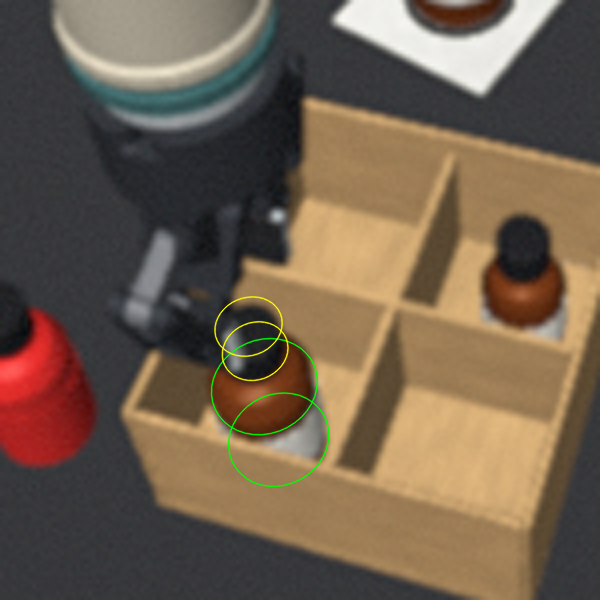

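carry_out([
  [[0.06,0,0,0,0.54],[0.07,0,0,0,0.54],[0.05,0,0,0,0.54],[0.017,0,0,0,0.54],[0,0,0,0,0.54],[0,0,0,0,0.4],[0,0,0,0,0.35],[0,0,0,0,0.25],[0,0,0,0,0.1],[0,0,0,0,0],[0,0,0,0,0],[0,0,0,0,0]],
])

```text
time_s: 24.45
tool_pos: [0.5718, 0.2588, 0.1685]
orientation: [[0.001, -1.0, -0.013], [0.001, -0.013, 1.0], [-1.0, -0.001, 0.0]]
ft_force: [-0.9, 1.1, 2.5]
opening: 0.0279
```

carry_out([
  [[-0.02,0,0,0,0],[-0.04,0,0,0,0],[-0.04,0,0,0,0],[0,0,0,0,0],[0,0,0,0,0]],
])

```text
time_s: 24.95
tool_pos: [0.5716, 0.2587, 0.1833]
orientation: [[0.0, -1.0, -0.013], [0.0, -0.013, 1.0], [-1.0, -0.0, 0.0]]
ft_force: [0.2, 0.6, -2.0]
opening: 0.0278
```

```bash
python3 go.py .5715 .2587 .168; python3 ov.py side s14 150 210 150 150 4 B,B,.019
```

```text
t 24.95 p [0.5716 0.2587 0.1833] op 0.0278 F [ 0.2  0.6 -2. ] tilt [0.0004 0.0002] yaw 90.74
need shares [0.1017 0.0006 0.0002]
```

View pics/s14.png

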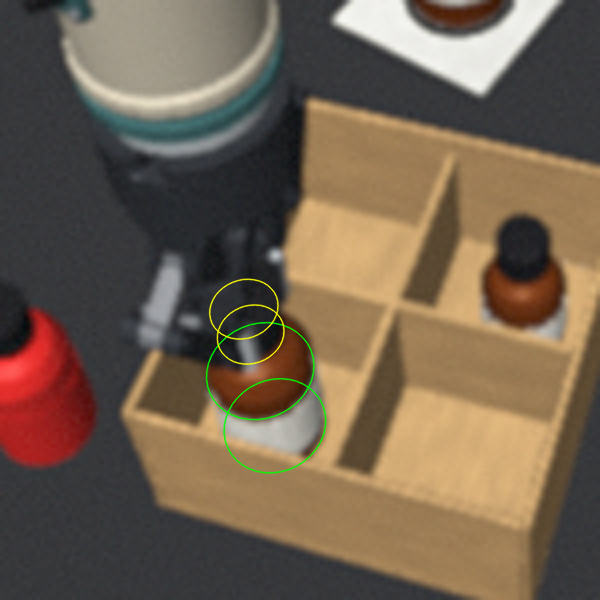

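carry_out([
  [[-0.06,0,0,0,0],[-0.12,0,0,0,0],[-0.18,0,0,0,0],[-0.2,0,0,0,0],[-0.2,0,0,0,0],[-0.18,0,0,0,0],[-0.13,0,0,0,0],[-0.07,0,0,0,0],[-0.03,0,0,0,0],[0,0,0,0,0]],
])

```text
time_s: 26.0
tool_pos: [0.5714, 0.2587, 0.3585]
orientation: [[-0.0, -1.0, -0.013], [0.0, -0.013, 1.0], [-1.0, 0.0, 0.0]]
ft_force: [0.4, 0.4, -1.9]
opening: 0.0279
```

carry_out([
  [[0,0.018,-0.06,0,0],[0,0.018,-0.14,0,0],[0,0.018,-0.2,0,0],[0,0.018,-0.24,0,0],[0,0.018,-0.26,0,0],[0,0.018,-0.26,0,0],[0,0.018,-0.26,0,0],[0,0.018,-0.26,0,0],[0,0.018,-0.26,0,0],[0,0.018,-0.26,0,0],[0,0.018,-0.25,0,0],[0,0.018,-0.24,0,0]],
])

```text
time_s: 27.2
tool_pos: [0.5431, -0.1471, 0.3572]
orientation: [[-0.003, -1.0, -0.012], [0.001, -0.012, 1.0], [-1.0, 0.003, 0.001]]
ft_force: [1.0, 0.1, -1.1]
opening: 0.028
```

carry_out([
  [[0,0.018,-0.2,0,0],[0,0.01,-0.14,0,0],[0,0.01,-0.086,0,0],[0,0,-0.04,0,0],[0,0,0,0,0],[0,0,0,0,0],[0,0,0,0,0]],
])

```text
time_s: 27.9
tool_pos: [0.5397, -0.2141, 0.3585]
orientation: [[0.0, -1.0, -0.014], [0.001, -0.014, 1.0], [-1.0, -0.0, 0.001]]
ft_force: [0.6, 0.4, -2.1]
opening: 0.0277
```

```bash
python3 go.py .5397 -.2151 .1685
```

```text
t 27.9 p [ 0.5397 -0.2141  0.3585] op 0.0277 F [ 0.6  0.4 -2.1] tilt [0.     0.0006] yaw 90.82
need shares [ 1.2668e+00 -1.0000e-04 -7.6000e-03]
```

carry_out([
  [[0.05,0,0,0,0],[0.1,0,0,0,0],[0.14,0,0,0,0],[0.16,0,0,0,0],[0.16,0,0,0,0],[0.16,0,0,0,0],[0.15,0,0,0,0],[0.12,0,0,0,0],[0.09,0,0,0,0],[0.05,0,0,0,0],[0.02,0,0,0,0],[0,0,0,0,0]],
])

```text
time_s: 29.1
tool_pos: [0.5397, -0.215, 0.1784]
orientation: [[-0.0, -1.0, -0.013], [0.0, -0.013, 1.0], [-1.0, 0.0, 0.0]]
ft_force: [-0.0, 0.1, -1.8]
opening: 0.0277
```

carry_out([
  [[0,0,0,0,0],[0.015,0,0,0,0],[0.015,0,0,0,0],[0.008,0,0,0,0],[0,0,0,0,0],[0,0,0,0,0]],
])

```text
time_s: 29.7
tool_pos: [0.5396, -0.2152, 0.1727]
orientation: [[-0.0, -1.0, -0.013], [0.0, -0.013, 1.0], [-1.0, -0.0, 0.0]]
ft_force: [0.4, 0.3, -1.2]
opening: 0.0283
```

```bash
python3 go.py .5397 -.2151 .1685;  python3 ov.py side s15 190 70 170 150 4 B,2,.007
```

```text
t 29.7 p [ 0.5396 -0.2152  0.1727] op 0.0283 F [ 0.4  0.3 -1.2] tilt [-0.      0.0001] yaw 90.74
need shares [ 0.0283 -0.0008  0.0005]
```

View pics/s15.png

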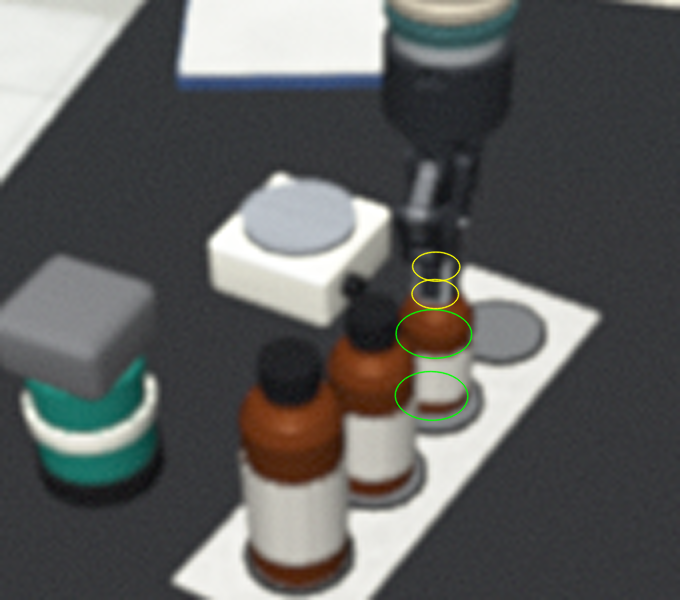

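carry_out([
  [[0,-0.012,0,0,0],[0.008,0,0,0,0],[0.008,0,0,0,0],[0,0,0,0,0],[0,0,0,0,0]],
])

```text
time_s: 30.25
tool_pos: [0.5413, -0.2151, 0.1703]
orientation: [[-0.0, -1.0, -0.013], [0.0, -0.013, 1.0], [-1.0, 0.0, 0.0]]
ft_force: [0.1, -0.4, -2.1]
opening: 0.0278
```

carry_out([
  [[0.006,0,0,0,0],[0,0,0,0,0],[0,0,0,0,0]],
])

```text
time_s: 30.55
tool_pos: [0.5414, -0.2151, 0.1694]
orientation: [[-0.0, -1.0, -0.013], [0.0, -0.013, 1.0], [-1.0, 0.0, 0.0]]
ft_force: [-0.1, 0.3, -1.5]
opening: 0.0278
```

carry_out([
  [[0.005,0,0,0,0],[0,0,0,0,0],[0,0,0,0,0]],
])

```text
time_s: 30.85
tool_pos: [0.5414, -0.2151, 0.1687]
orientation: [[-0.0, -1.0, -0.013], [0.0, -0.013, 1.0], [-1.0, 0.0, 0.0]]
ft_force: [-0.2, 0.1, -2.6]
opening: 0.0283
```

carry_out([
  [[0.005,0,0,0,0],[0,0,0,0,0],[0,0,0,0,0]],
])

```text
time_s: 31.15
tool_pos: [0.5416, -0.2151, 0.1685]
orientation: [[0.001, -1.0, -0.013], [-0.0, -0.013, 1.0], [-1.0, -0.001, -0.0]]
ft_force: [-0.2, 0.6, 2.9]
opening: 0.028
```

carry_out([
  [[0,0,0,0,0.38],[0,0,0,0,0.44],[0,0,0,0,0.5],[0,0,0,0,0.53],[0,0,0,0,0.53]],
])

```text
time_s: 31.65
tool_pos: [0.5414, -0.2152, 0.1679]
orientation: [[-0.0, -1.0, -0.013], [0.0, -0.013, 1.0], [-1.0, 0.0, 0.0]]
ft_force: [-0.3, -0.2, -1.2]
opening: 0.0455
```

carry_out([
  [[-0.03,0,0,0,0.53],[-0.06,0,0,0,0.53],[-0.12,0,0,0,0.53],[-0.16,0,0,0,0.53],[-0.16,0,0,0,0.53],[-0.15,0,0,0,0.53],[-0.12,0,0,0,0.53],[-0.06,0,0,0,0.53],[-0.03,0,0,0,0.53],[0,0,0,0,0.53],[0,0,0,0,0.53]],
])

```text
time_s: 32.75
tool_pos: [0.541, -0.2149, 0.3006]
orientation: [[-0.002, -1.0, -0.013], [0.001, -0.013, 1.0], [-1.0, 0.001, 0.001]]
ft_force: [0.7, 0.4, -0.2]
opening: 0.0451
```

```bash
python3 go.py .4745 .1601 .143; python3 ov.py side s16 190 70 170 150 4 B,2,.004
```

```text
t 32.75 p [ 0.541  -0.2149  0.3006] op 0.0451 F [ 0.7  0.4 -0.2] tilt [-0.0015  0.0009] yaw 90.74
need shares [1.0535 0.4093 2.5049]
```

View pics/s16.png

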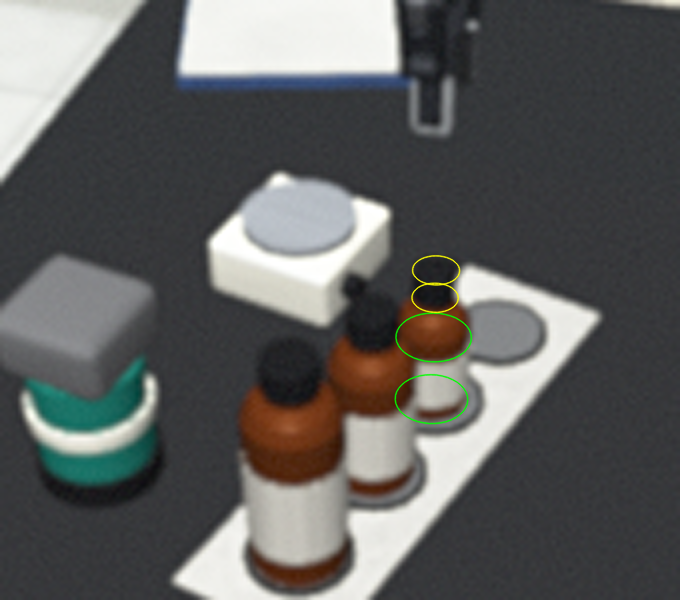

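carry_out([
  [[0,0.012,0.07,0,0.53],[0,0.025,0.15,0,0.53],[0,0.036,0.22,0,0.53],[0,0.044,0.27,0,0.53],[0,0.048,0.29,0,0.53],[0,0.048,0.29,0,0.53],[0,0.048,0.29,0,0.53],[0,0.046,0.28,0,0.53],[0,0.041,0.25,0,0.53],[0,0.033,0.2,0,0.53],[0,0.021,0.13,0,0.53],[0,0.011,0.067,0,0.53]],
])

```text
time_s: 34.0
tool_pos: [0.4733, 0.1621, 0.301]
orientation: [[-0.001, -1.0, -0.015], [0.001, -0.015, 1.0], [-1.0, 0.001, 0.001]]
ft_force: [0.6, -0.0, 0.1]
opening: 0.0451
```

carry_out([
  [[0.05,0,0,0,0.53],[0.1,0,0,0,0.53],[0.14,0,0,0,0.53],[0.15,0,0,0,0.53],[0.14,0,0,0,0.53],[0.1,0,0,0,0.53],[0.06,0,0,0,0.53],[0.03,0,0,0,0.53],[0,0,0,0,0.53],[0,0,0,0,0.53]],
])

```text
time_s: 35.0
tool_pos: [0.475, 0.1599, 0.1865]
orientation: [[0.001, -1.0, -0.013], [0.0, -0.013, 1.0], [-1.0, -0.001, 0.0]]
ft_force: [0.3, 0.4, -0.3]
opening: 0.0452
```

```bash
python3 go.py .4745 .1601 .1435; python3 ov.py side s17 190 200 150 150 4 A,A,.004; python3 ov.py top t17 130 160 130 110 5 A,A,.004
```

```text
t 35.0 p [0.475  0.1599 0.1865] op 0.0452 F [ 0.3  0.4 -0.3] tilt [0.0012 0.0002] yaw 90.73
need shares [0.2868 0.0038 0.0011]
```

View pics/s17.png

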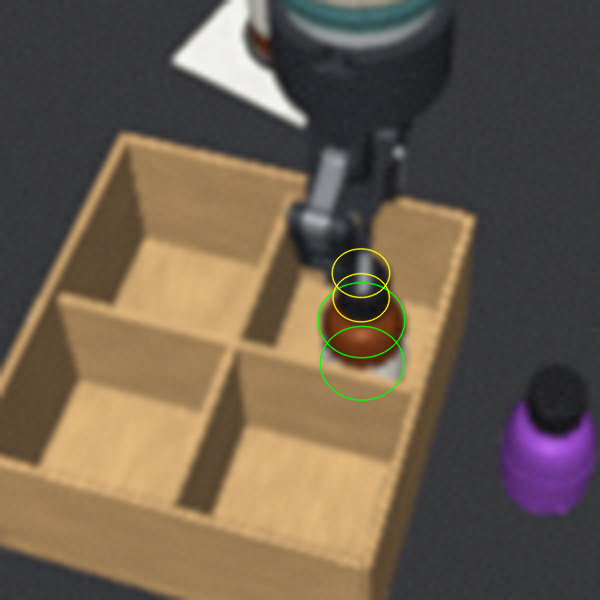

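View pics/t17.png

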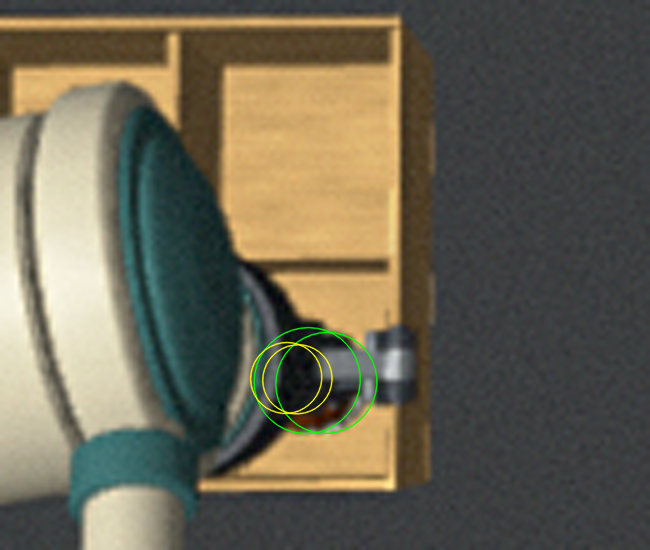

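```bash
python3 - <<'E'
from h import *
c=cam("top")
for z in(.11,.13,.15,.17,.2):print(z,ray(c,(212.5,233),z).round(4))
E
```

```text
0.11 [0.4783 0.1064 0.11  ]
0.13 [0.4778 0.1035 0.13  ]
0.15 [0.4772 0.1006 0.15  ]
0.17 [0.4766 0.0978 0.17  ]
0.2 [0.4757 0.0934 0.2   ]
```

View pics/s17_raw.png

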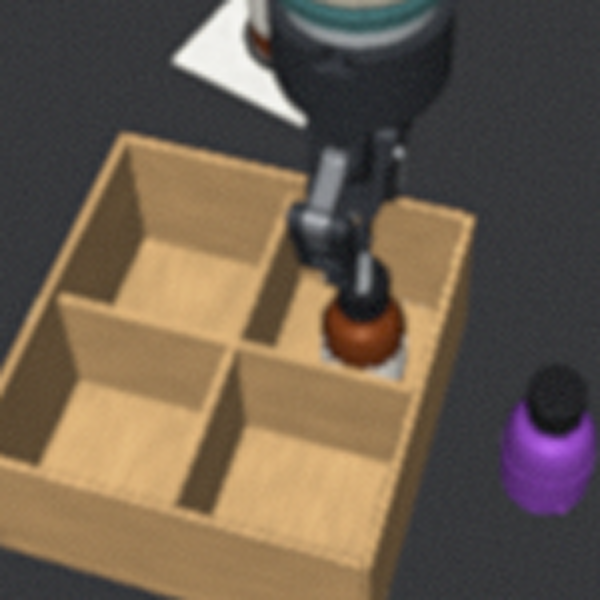

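```bash
python3 - <<'E'
from h import *
c=cam("side")
for y in (.18,.19,.2,.21,.217,.222):
    for z in(.1,.11,.12,.13,.14,.15,.16):
        q=proj(c,[[.475-.011,y,z],[.475+.011,y,z]]);q=(q-[190,200]+.5)*4-.5
        print(y,z,q.round(0).tolist())
E
```

```text
0.18 0.1 [[369.0, 299.0], [325.0, 287.0]]
0.18 0.11 [[369.0, 287.0], [324.0, 276.0]]
0.18 0.12 [[369.0, 276.0], [324.0, 264.0]]
0.18 0.13 [[369.0, 263.0], [323.0, 252.0]]
0.18 0.14 [[369.0, 251.0], [323.0, 239.0]]
0.18 0.15 [[369.0, 238.0], [322.0, 226.0]]
0.18 0.16 [[369.0, 225.0], [322.0, 213.0]]
0.19 0.1 [[363.0, 317.0], [318.0, 305.0]]
0.19 0.11 [[363.0, 305.0], [318.0, 293.0]]
0.19 0.12 [[363.0, 293.0], [317.0, 281.0]]
0.19 0.13 [[363.0, 281.0], [316.0, 269.0]]
0.19 0.14 [[362.0, 269.0], [316.0, 257.0]]
0.19 0.15 [[362.0, 256.0], [315.0, 244.0]]
0.19 0.16 [[362.0, 243.0], [315.0, 231.0]]
0.2 0.1 [[357.0, 334.0], [312.0, 322.0]]
0.2 0.11 [[356.0, 323.0], [311.0, 311.0]]
0.2 0.12 [[356.0, 311.0], [310.0, 299.0]]
0.2 0.13 [[356.0, 299.0], [310.0, 287.0]]
0.2 0.14 [[356.0, 287.0], [309.0, 275.0]]
0.2 0.15 [[356.0, 274.0], [308.0, 262.0]]
0.2 0.16 [[355.0, 262.0], [307.0, 249.0]]
0.21 0.1 [[350.0, 353.0], [305.0, 340.0]]
0.21 0.11 [[350.0, 341.0], [304.0, 329.0]]
0.21 0.12 [[350.0, 330.0], [303.0, 317.0]]
0.21 0.13 [[349.0, 318.0], [303.0, 305.0]]
0.21 0.14 [[349.0, 306.0], [302.0, 293.0]]
0.21 0.15 [[349.0, 293.0], [301.0, 281.0]]
0.21 0.16 [[349.0, 280.0], [300.0, 268.0]]
0.217 0.1 [[346.0, 366.0], [300.0, 353.0]]
0.217 0.11 [[345.0, 354.0], [299.0, 342.0]]
0.217 0.12 [[345.0, 343.0], [298.0, 330.0]]
0.217 0.13 [[345.0, 331.0], [298.0, 318.0]]
0.217 0.14 [[344.0, 319.0], [297.0, 306.0]]
0.217 0.15 [[344.0, 306.0], [296.0, 294.0]]
0.217 0.16 [[344.0, 294.0], [295.0, 281.0]]
0.222 0.1 [[342.0, 375.0], [296.0, 362.0]]
0.222 0.11 [[342.0, 364.0], [296.0, 351.0]]
0.222 0.12 [[342.0, 352.0], [295.0, 339.0]]
0.222 0.13 [[341.0, 340.0], [294.0, 327.0]]
0.222 0.14 [[341.0, 328.0], [293.0, 315.0]]
0.222 0.15 [[340.0, 316.0], [292.0, 303.0]]
0.222 0.16 [[340.0, 303.0], [291.0, 290.0]]
```

```bash
python3 - <<'E'
import cv2
im=cv2.imread("pics/s17_raw.png")[120:330,260:450]
cv2.imwrite("pics/s17z.png",cv2.convertScaleAbs(cv2.resize(im,None,fx=2.8,fy=2.8,interpolation=cv2.INTER_CUBIC),alpha=1.6,beta=20))
E
```

```text
(no output)
```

View pics/s17z.png

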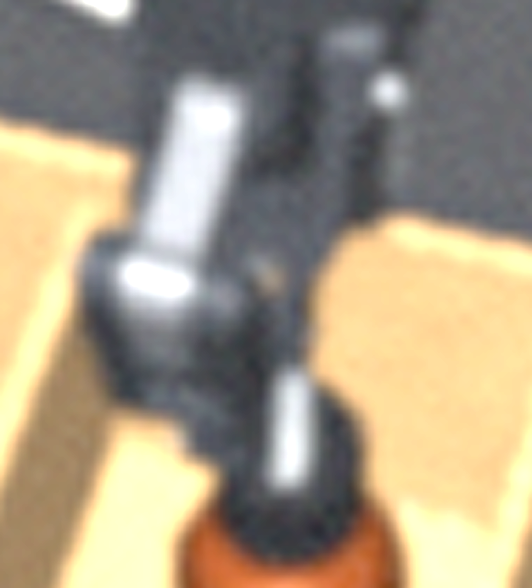

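carry_out([
  [[0.06,0,0,0,0.5],[0.07,0,0,0,0.5],[0.06,0,0,0,0.5],[0,0,0,0,0.5],[0,0,0,0,0.5]],
])

```text
time_s: 35.7
tool_pos: [0.4743, 0.16, 0.1569]
orientation: [[-0.001, -1.0, -0.013], [-0.0, -0.013, 1.0], [-1.0, 0.001, -0.0]]
ft_force: [0.4, 0.5, 0.7]
opening: 0.0428
```

carry_out([
  [[0.05,0,0,0,0.5],[0.03,0,0,0,0.5],[0.017,0,0,0,0.5],[0,0,0,0,0.5],[0,0,0,0,0.5]],
])

```text
time_s: 36.2
tool_pos: [0.4746, 0.1601, 0.1429]
orientation: [[0.0, -1.0, -0.013], [0.0, -0.013, 1.0], [-1.0, -0.0, 0.0]]
ft_force: [-0.2, 0.6, 0.3]
opening: 0.0428
```

```bash
python3 go.py .4745 .1601 .1435; python3 ov.py side s18 190 200 150 150 4 
```

```text
t 36.2 p [0.4746 0.1601 0.1429] op 0.0428 F [-0.2  0.6  0.3] tilt [0.0001 0.0001] yaw 90.74
need shares [-0.0037  0.0007  0.    ]
```

View pics/s18.png

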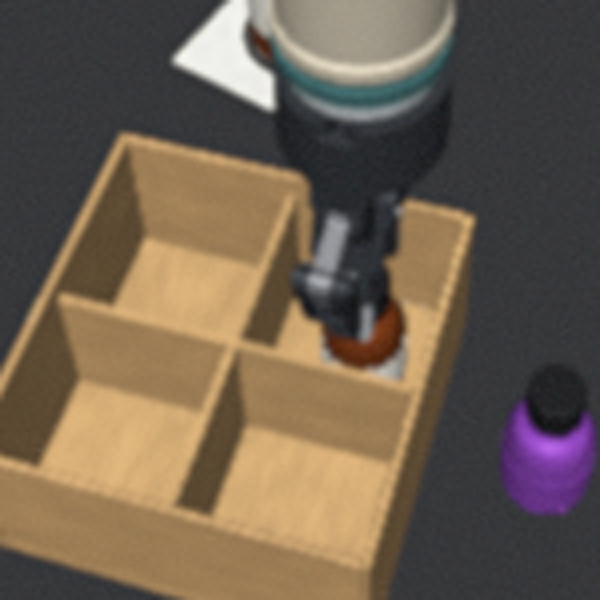

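carry_out([
  [[0,0,0,0,0.4],[0,0,0,0,0.33],[0,0,0,0,0.25],[0,0,0,0,0.15],[0,0,0,0,0],[0,0,0,0,0],[0,0,0,0,0],[0,0,0,0,0]],
])

```text
time_s: 37.05
tool_pos: [0.4749, 0.1603, 0.1433]
orientation: [[0.001, -1.0, -0.013], [0.001, -0.013, 1.0], [-1.0, -0.001, 0.001]]
ft_force: [-0.7, 1.8, 4.7]
opening: 0.0262
```

carry_out([
  [[-0.02,0,0,0,0],[-0.04,0,0,0,0],[-0.04,0,0,0,0],[0,0,0,0,0],[0,0,0,0,0]],
])

```text
time_s: 37.55
tool_pos: [0.4746, 0.16, 0.1581]
orientation: [[0.0, -1.0, -0.013], [-0.0, -0.013, 1.0], [-1.0, -0.0, -0.0]]
ft_force: [-0.0, 0.1, -0.0]
opening: 0.0256
```

```bash
python3 go.py .5147 -.2973 .1435; python3 ov.py side s19 190 200 150 150 4 A,A,.019
```

```text
t 37.55 p [0.4746 0.16   0.1581] op 0.0256 F [-0.   0.1 -0. ] tilt [ 0.0004 -0.0001] yaw 90.75
need shares [ 0.0977 -0.2276 -3.0517]
```

View pics/s19.png

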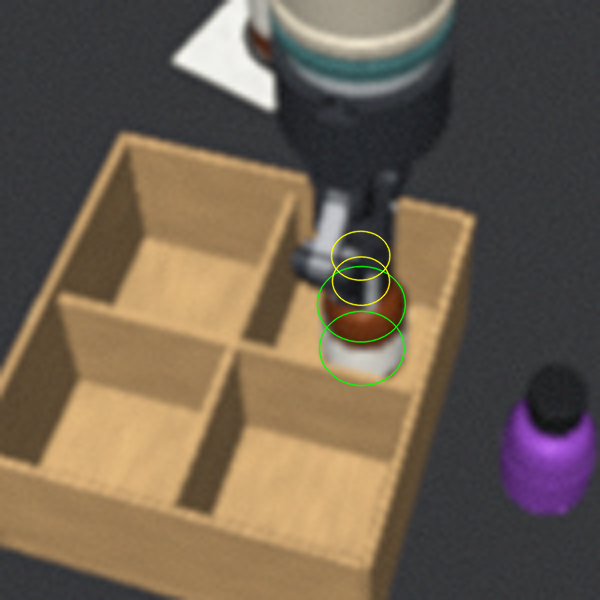

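carry_out([
  [[-0.06,0,0,0,0],[-0.12,0,0,0,0],[-0.17,0,0,0,0],[-0.19,0,0,0,0],[-0.19,0,0,0,0],[-0.16,0,0,0,0],[-0.12,0,0,0,0],[-0.06,0,0,0,0],[-0.03,0,0,0,0],[0,0,0,0,0]],
])

```text
time_s: 38.6
tool_pos: [0.4745, 0.16, 0.323]
orientation: [[0.0, -1.0, -0.013], [0.0, -0.013, 1.0], [-1.0, -0.0, 0.0]]
ft_force: [-0.3, 0.7, -1.1]
opening: 0.0259
```

carry_out([
  [[0,-0.016,-0.06,0,0],[0,-0.016,-0.14,0,0],[0,-0.016,-0.2,0,0],[0,-0.016,-0.24,0,0],[0,-0.016,-0.25,0,0],[0,-0.016,-0.25,0,0],[0,-0.016,-0.25,0,0],[0,-0.016,-0.25,0,0],[0,-0.016,-0.25,0,0],[0,-0.016,-0.25,0,0],[0,-0.016,-0.24,0,0],[0,-0.016,-0.22,0,0]],
])

```text
time_s: 39.8
tool_pos: [0.5077, -0.2319, 0.3215]
orientation: [[-0.002, -1.0, -0.012], [0.001, -0.012, 1.0], [-1.0, 0.002, 0.001]]
ft_force: [0.4, 0.2, -0.7]
opening: 0.0261
```

carry_out([
  [[0,-0.016,-0.2,0,0],[0,-0.016,-0.14,0,0],[0,-0.012,-0.08,0,0],[0,0,-0.032,0,0],[0,0,0,0,0],[0,0,0,0,0],[0,0,0,0,0]],
])

```text
time_s: 40.5
tool_pos: [0.5159, -0.296, 0.3232]
orientation: [[0.0, -1.0, -0.014], [0.0, -0.014, 1.0], [-1.0, -0.0, 0.0]]
ft_force: [-1.0, 0.2, -1.4]
opening: 0.026
```

```bash
python3 go.py .516 -.2973 .1435
```

```text
t 40.5 p [ 0.5159 -0.296   0.3232] op 0.026 F [-1.   0.2 -1.4] tilt [0.0001 0.0005] yaw 90.82
need shares [ 1.1979e+00 -5.0000e-04 -9.1000e-03]
```

carry_out([
  [[0.05,0,-0.003,0,0],[0.1,0,0,0,0],[0.14,0,0,0,0],[0.15,0,0,0,0],[0.15,0,0,0,0],[0.15,0,0,0,0],[0.14,0,0,0,0],[0.11,0,0,0,0],[0.08,0,0,0,0],[0.04,0,0,0,0],[0.02,0,0,0,0],[0,0,0,0,0]],
])

```text
time_s: 41.7
tool_pos: [0.5161, -0.2977, 0.1536]
orientation: [[0.0, -1.0, -0.013], [-0.0, -0.013, 1.0], [-1.0, -0.0, -0.0]]
ft_force: [0.6, -1.0, -0.7]
opening: 0.026
```

carry_out([
  [[0,0,0,0,0],[0.015,0,0,0,0],[0.015,0,0,0,0],[0.008,0,0,0,0],[0,0,0,0,0],[0,0,0,0,0]],
])

```text
time_s: 42.3
tool_pos: [0.5159, -0.2977, 0.1477]
orientation: [[-0.0, -1.0, -0.013], [0.0, -0.013, 1.0], [-1.0, 0.0, 0.0]]
ft_force: [-0.5, -0.4, -1.3]
opening: 0.0259
```

```bash
python3 go.py .516 -.2973 .1435;  python3 ov.py side s20 190 70 170 150 4 A,1,.007
```

```text
t 42.3 p [ 0.5159 -0.2977  0.1477] op 0.0259 F [-0.5 -0.4 -1.3] tilt [-0.      0.0001] yaw 90.74
need shares [ 0.0278 -0.0007  0.0027]
```

View pics/s20.png

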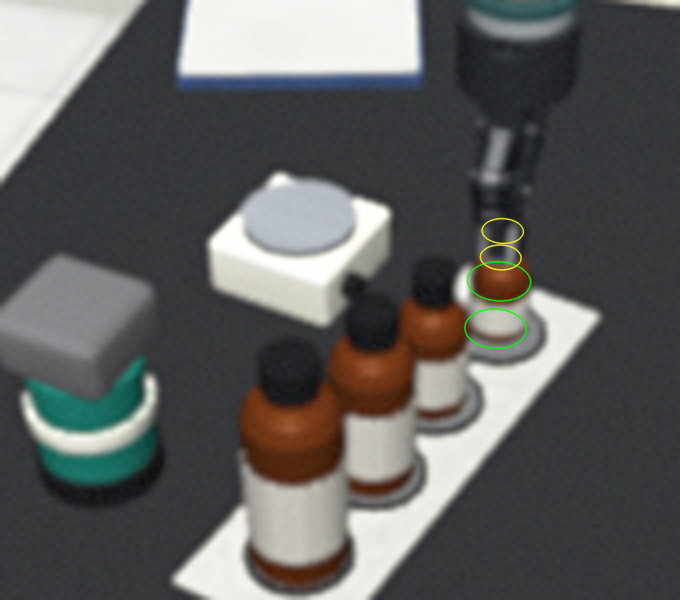

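carry_out([
  [[0.008,0,0,0,0],[0.008,0,0,0,0],[0.005,0,0,0,0],[0,0,0,0,0],[0,0,0,0,0]],
])

```text
time_s: 42.85
tool_pos: [0.5159, -0.2977, 0.1445]
orientation: [[-0.0, -1.0, -0.013], [0.0, -0.013, 1.0], [-1.0, 0.0, 0.0]]
ft_force: [0.1, 0.2, -0.6]
opening: 0.026
```

carry_out([
  [[0.005,0,0,0,0],[0,0,0,0,0],[0,0,0,0,0]],
])

```text
time_s: 43.15
tool_pos: [0.5159, -0.2977, 0.1438]
orientation: [[0.0, -1.0, -0.013], [0.0, -0.013, 1.0], [-1.0, -0.0, 0.0]]
ft_force: [0.3, -0.4, -0.9]
opening: 0.0259
```

carry_out([
  [[0.005,0,0,0,0],[0,0,0,0,0],[0,0,0,0,0]],
])

```text
time_s: 43.45
tool_pos: [0.516, -0.2977, 0.1434]
orientation: [[0.0, -1.0, -0.013], [-0.0, -0.013, 1.0], [-1.0, -0.0, -0.0]]
ft_force: [0.4, 0.6, 2.6]
opening: 0.0259
```

Contact; release and retreat upward, then back toward the robot.

carry_out([
  [[0,0,0,0,0.36],[0,0,0,0,0.42],[0,0,0,0,0.48],[0,0,0,0,0.5],[0,0,0,0,0.5]],
])

```text
time_s: 43.95
tool_pos: [0.5159, -0.2977, 0.143]
orientation: [[-0.0, -1.0, -0.013], [0.0, -0.013, 1.0], [-1.0, 0.0, 0.0]]
ft_force: [-0.3, 0.2, 1.1]
opening: 0.0425
```

carry_out([
  [[-0.03,0,0,0,0.5],[-0.06,0,0,0,0.5],[-0.12,0,0,0,0.5],[-0.16,0,0,0,0.5],[-0.2,0,0,0,0.5],[-0.2,0,0,0,0.5],[-0.2,0,0,0,0.5],[-0.15,0,0,0,0.5],[-0.08,0,0,0,0.5],[0,0,0,0,0.5]],
])

```text
time_s: 44.95
tool_pos: [0.5164, -0.298, 0.3254]
orientation: [[0.004, -1.0, -0.013], [-0.003, -0.013, 1.0], [-1.0, -0.004, -0.003]]
ft_force: [0.6, -0.4, 0.2]
opening: 0.0425
```

carry_out([
  [[0,0.05,-0.05,0,0.5],[0,0.12,-0.12,0,0.5],[0,0.15,-0.15,0,0.5],[0,0.15,-0.15,0,0.5],[0,0.15,-0.15,0,0.5],[0,0.15,-0.15,0,0.5],[0,0.15,-0.15,0,0.5],[0,0.15,-0.15,0,0.5],[0,0.12,-0.12,0,0.5],[0,0.05,-0.05,0,0.5],[0,0,0,0,0.5],[0,0,0,0,0.5]],
])

```text
time_s: 46.15
tool_pos: [0.3325, -0.4854, 0.3222]
orientation: [[-0.0, -1.0, -0.013], [0.002, -0.013, 1.0], [-1.0, 0.0, 0.002]]
ft_force: [0.5, -0.8, 0.4]
opening: 0.0427
```

```bash
python3 go.py .516 -.2973 .1435;  python3 ov.py side s21 190 70 170 150 4; python3 ov.py top t21 255 70 190 150 4 A,1,.004 B,2,.004 C,3,.004 D,4,.004
```

```text
t 46.15 p [ 0.3325 -0.4854  0.3222] op 0.0427 F [ 0.5 -0.8  0.4] tilt [-0.      0.0023] yaw 90.73
need shares [ 1.1943 -1.2392  1.2356]
```

View pics/s21.png

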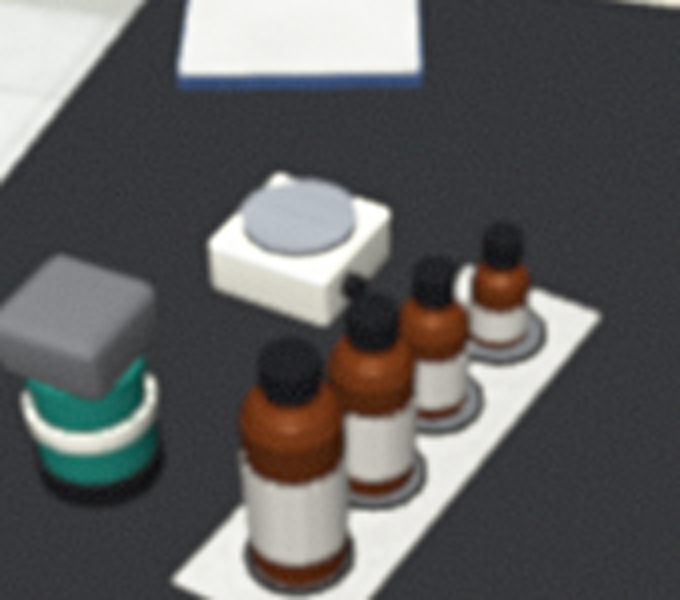

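View pics/t21.png

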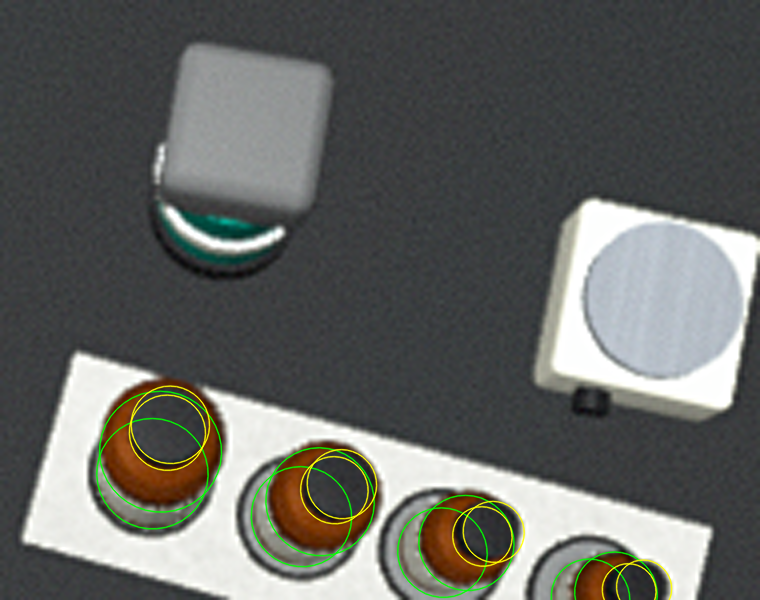

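```bash
python3 - <<'E'
from h import *
from cell import workorder
a=np.load("top0.npy").astype(int)[75:145,285:345];b=cam("top")["img"].astype(int)[75:145,285:345]
d=np.abs(a-b).max(2);print("burette diff mean/99%",d.mean(),np.percentile(d,99))
print(state()["qvel"], workorder.close_job())
E
```

```text
burette diff mean/99% 4.567142857142857 12.0
the job is handed in; nothing more can be done
[ 0.17213266 -0.15778204 -0.15836784 -0.15982037 -0.0570564  -0.06249417] None
```

All four bottles are out of the carton and standing upright in height order. The tallest (d) is on pad4, in front of the burette, then c on pad3, b on pad2 and a, the shortest, on pad1. I gripped each one by its cap and lowered it in steps of about 1 mm until the wrist force showed contact, then opened the gripper slowly. The job was handed in at about 46 s with the arm clear.

**Last checks:** the overlay on the final top picture puts every bottle within about 2 mm of the middle of its pad. Both views show them upright, and the burette area matches the starting picture to within image noise. The highest wrist force in the move reports was about 6 N.

**One small disagreement:** while I was placing c and b, the side camera put them about 2–3 mm nearer the robot than the top camera did. I moved the targets for b and a about 1.5–2 mm away from the robot because of this, and left d and c where the top camera had put them. No check failed.

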